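Stock the counter-top chilled display with preserve jars

TASK

Stock the chilled display case: pull its shelf fully out and stand all the jars from the two trays on it, the round jars in the far row and the square jars in the near row, upright, side by side with at most two fingers' width (40 mm) between neighbours and the square ones squared up with the shelf. Then push the loaded shelf fully shut; the thermostat dial on top must finish on setting 4. There may be four to six jars; leave the oil bottle, bowl and pepper mill where they are.

Things in the scene. Friction and masses are not known exactly. Their poses are not given: they have to be found in the camera images.
- row_far (a point): Mid-point, on the floor, of the far row of the pull-out shelf (next to the case). It moves with the shelf: x points into the case, y along the row, z up. The lane is 80 mm wide (x) and 300 mm long (y), between a divider 12 mm high, 4 mm thick, and a back stop 20 mm high, with 20 mm high side walls at the ends. The shelf floor is 100 mm above the counter.
- row_near (a point): Mid-point, on the floor, of the near row of the shelf (next to its front panel and handle), axes as row_far, 84 mm in front of it. The lane is 80 mm wide and 300 mm long, between front panel and divider. The panel is 12 mm thick, 356 mm wide, its inner face 40 mm from this point, its top edge 96 mm above the shelf floor.
- shelf_handle (a point): Middle of the shelf's handle: a dark bar 11 mm thick, 180 mm long, along the shelf's y axis, 186 mm above the counter, 35 mm in front of the panel's outer face (gap 29 mm), held by a pin 14 mm from each end. The panel's top is 10 mm higher than the bar's axis. Axes as row_near: pull towards -x.
- shelf (a joint): Pull-out shelf of the chilled display case: m pulled out towards the robot, 0 = shut (panel against the case), 0.175 = fully out (stop). Runs level, takes about 2 N plus a little damping, stays where it is left.
- case: Fixed steel and glass chilled display case, 360 mm wide, 340 mm deep. Origin: on the counter below the middle of its front face; x points into it. Its canopy, 80 mm deep, is 222 mm high, the glass top behind 206 mm; at its -y side, from 140 mm behind the front face, is a steel housing 150 mm wide, 210 mm high. Fully out, row_far is 51 mm in front of the front face.
- dial (a joint): Thermostat dial on top of the case's canopy, 100 mm to the left (case +y) of its middle: rad turned clockwise seen from above. Seven settings 0 to 6, 0.4 rad apart, each a click detent: setting k is at 0.4 k (4 = 1.6 rad). Stops at 0 and 2.4. Turning it over a click takes up to about 0.15 N m; let go, it falls into the nearest click.
- dial_grip (a point): On the dial's axis, where to grip its black bar: 14 mm thick, 46 mm long (along this frame's x), its top 9 mm above this point and 263 mm above the counter; the 48 mm wide skirt lies 23 mm below the point. x points to the bar's pointer end, z up. The scale has seven black marks: a square for 0, strokes for 1 to 6 clockwise; 3 points straight into the case.
- dial_pointer (a point): Pointer end of the dial's bar, on the white line on its top, 22 mm from the dial's axis.
- tray_left: Fixed flat aluminium tray on the counter, 225 x 225 mm, on the robot's left; floor 4 mm thick, rim 10 mm high. Origin at the centre of its underside. Jars stand on it.
- tray_right: The same tray on the robot's right.
- round1_c (a point): Round glass jar with a metal lid, may be absent; upright, 62 mm in diameter up to 62 mm above its foot, then narrowing to a lid 54 mm in diameter; 84 mm tall, 0.2 to 0.4 kg. This point is its centre, on its axis, 42 mm above its foot; z points to its lid.
- round2_c (a point): Round glass jar with a metal lid, may be absent; upright, 62 mm in diameter up to 62 mm above its foot, then narrowing to a lid 54 mm in diameter; 84 mm tall, 0.2 to 0.4 kg. This point is its centre, on its axis, 42 mm above its foot; z points to its lid.
- round3_c (a point): Round glass jar with a metal lid, may be absent; upright, 62 mm in diameter up to 62 mm above its foot, then narrowing to a lid 54 mm in diameter; 84 mm tall, 0.2 to 0.4 kg. This point is its centre, on its axis, 42 mm above its foot; z points to its lid.
- square1_c (a point): Square glass jar with a round metal lid, may be absent; upright, body 54 x 54 mm in plan (faces along its x and y axes) and 66 mm high, then a lid 48 mm in diameter; 84 mm tall, 0.2 to 0.4 kg. This point is its centre, on its axis, 42 mm above its foot; z points to its lid.
- square2_c (a point): Square glass jar with a round metal lid, may be absent; upright, body 54 x 54 mm in plan (faces along its x and y axes) and 66 mm high, then a lid 48 mm in diameter; 84 mm tall, 0.2 to 0.4 kg. This point is its centre, on its axis, 42 mm above its foot; z points to its lid.
- square3_c (a point): Square glass jar with a round metal lid, may be absent; upright, body 54 x 54 mm in plan (faces along its x and y axes) and 66 mm high, then a lid 48 mm in diameter; 84 mm tall, 0.2 to 0.4 kg. This point is its centre, on its axis, 42 mm above its foot; z points to its lid.
- oil_c (a point): Bystander: green oil bottle, 68 mm in diameter and 240 mm tall, standing on the counter; the point is half-way up.
- bowl_c (a point): Bystander: white ceramic bowl, 120 mm in diameter and 55 mm high; the point is half-way up.
- mill_c (a point): Bystander: wooden pepper mill, 58 mm in diameter and 175 mm tall; the point is half-way up.

How it is judged (in metres and radians):
On the way, in this order (a step that is already met when the one before it is completed fails the run):
1. the shelf is pulled fully out (value of joint shelf above 0.16 m), for 0.2 s.
2. all jars stand in their rows on the pulled-out shelf, round ones far, square ones near, and are let go (value of joint shelf above 0.14 m and x of round1_c in the frame of row_far between -0.016 and 0.016 m and y of round1_c in the frame of row_far between -0.14 and 0.14 m and z of round1_c in the frame of row_far between 0.036 and 0.048 m and angle between each of round1_c, round2_c, round3_c, square1_c, square2_c, square3_c's own z axis and vertical below 0.1 rad and x of round2_c in the frame of row_far between -0.016 and 0.016 m and y of round2_c in the frame of row_far between -0.14 and 0.14 m and z of round2_c in the frame of row_far between 0.036 and 0.048 m and x of round3_c in the frame of row_far between -0.016 and 0.016 m and y of round3_c in the frame of row_far between -0.14 and 0.14 m and z of round3_c in the frame of row_far between 0.036 and 0.048 m and (horizontal distance between round1_c and round2_c below 0.107 m or horizontal distance between round1_c and round3_c below 0.107 m) and (horizontal distance between round2_c and round3_c below 0.107 m or horizontal distance between round2_c and round1_c below 0.107 m) and (horizontal distance between round3_c and round1_c below 0.107 m or horizontal distance between round3_c and round2_c below 0.107 m) and x of square1_c in the frame of row_near between -0.016 and 0.016 m and y of square1_c in the frame of row_near between -0.14 and 0.14 m and z of square1_c in the frame of row_near between 0.036 and 0.048 m and (angle between the x axis of square1_c and the x axis of row_near, either way round below 0.2 rad or angle between the x axis of square1_c and the x axis of row_near, either way round above 1.3708 rad) and x of square2_c in the frame of row_near between -0.016 and 0.016 m and y of square2_c in the frame of row_near between -0.14 and 0.14 m and z of square2_c in the frame of row_near between 0.036 and 0.048 m and (angle between the x axis of square2_c and the x axis of row_near, either way round below 0.2 rad or angle between the x axis of square2_c and the x axis of row_near, either way round above 1.3708 rad) and x of square3_c in the frame of row_near between -0.016 and 0.016 m and y of square3_c in the frame of row_near between -0.14 and 0.14 m and z of square3_c in the frame of row_near between 0.036 and 0.048 m and (angle between the x axis of square3_c and the x axis of row_near, either way round below 0.2 rad or angle between the x axis of square3_c and the x axis of row_near, either way round above 1.3708 rad) and (horizontal distance between square1_c and square2_c below 0.099 m or horizontal distance between square1_c and square3_c below 0.099 m) and (horizontal distance between square2_c and square3_c below 0.099 m or horizontal distance between square2_c and square1_c below 0.099 m) and (horizontal distance between square3_c and square1_c below 0.099 m or horizontal distance between square3_c and square2_c below 0.099 m) and contact force between the fingers and round1 below 0.2 N and contact force between the fingers and round2 below 0.2 N and contact force between the fingers and round3 below 0.2 N and contact force between the fingers and square1 below 0.2 N and contact force between the fingers and square2 below 0.2 N and contact force between the fingers and square3 below 0.2 N), for 0.3 s.
3. the loaded shelf is shut (value of joint shelf below 0.008 m), for 0.2 s.
At the end, for the whole second after the job is handed in: Jars upright on the shelf floor, round in the far row, square in the near, within 16 mm of the row's middle line and 45 mm (gap) of a neighbour; square ones within 0.2 rad of square; shelf shut within 8 mm; dial within 0.1 rad of 1.6; at rest (x of round1_c in the frame of row_far between -0.016 and 0.016 m and y of round1_c in the frame of row_far between -0.14 and 0.14 m and z of round1_c in the frame of row_far between 0.036 and 0.048 m and angle between each of round1_c, round2_c, round3_c, square1_c, square2_c, square3_c's own z axis and vertical below 0.1 rad and x of round2_c in the frame of row_far between -0.016 and 0.016 m and y of round2_c in the frame of row_far between -0.14 and 0.14 m and z of round2_c in the frame of row_far between 0.036 and 0.048 m and x of round3_c in the frame of row_far between -0.016 and 0.016 m and y of round3_c in the frame of row_far between -0.14 and 0.14 m and z of round3_c in the frame of row_far between 0.036 and 0.048 m and (horizontal distance between round1_c and round2_c below 0.107 m or horizontal distance between round1_c and round3_c below 0.107 m) and (horizontal distance between round2_c and round3_c below 0.107 m or horizontal distance between round2_c and round1_c below 0.107 m) and (horizontal distance between round3_c and round1_c below 0.107 m or horizontal distance between round3_c and round2_c below 0.107 m) and x of square1_c in the frame of row_near between -0.016 and 0.016 m and y of square1_c in the frame of row_near between -0.14 and 0.14 m and z of square1_c in the frame of row_near between 0.036 and 0.048 m and (angle between the x axis of square1_c and the x axis of row_near, either way round below 0.2 rad or angle between the x axis of square1_c and the x axis of row_near, either way round above 1.3708 rad) and x of square2_c in the frame of row_near between -0.016 and 0.016 m and y of square2_c in the frame of row_near between -0.14 and 0.14 m and z of square2_c in the frame of row_near between 0.036 and 0.048 m and (angle between the x axis of square2_c and the x axis of row_near, either way round below 0.2 rad or angle between the x axis of square2_c and the x axis of row_near, either way round above 1.3708 rad) and x of square3_c in the frame of row_near between -0.016 and 0.016 m and y of square3_c in the frame of row_near between -0.14 and 0.14 m and z of square3_c in the frame of row_near between 0.036 and 0.048 m and (angle between the x axis of square3_c and the x axis of row_near, either way round below 0.2 rad or angle between the x axis of square3_c and the x axis of row_near, either way round above 1.3708 rad) and (horizontal distance between square1_c and square2_c below 0.099 m or horizontal distance between square1_c and square3_c below 0.099 m) and (horizontal distance between square2_c and square3_c below 0.099 m or horizontal distance between square2_c and square1_c below 0.099 m) and (horizontal distance between square3_c and square1_c below 0.099 m or horizontal distance between square3_c and square2_c below 0.099 m) and linear speed of each of round1, round2, round3, square1, square2, square3 below 0.03 m/s and value of joint shelf below 0.008 m and velocity of joint shelf below 0.01 m/s and value of joint dial between 1.5 and 1.7 rad); the robot touches nothing.
It fails at once if a bystander (oil bottle, bowl, pepper mill) is moved more than 30 mm (distance of any of oil_c, bowl_c, mill_c from where it was at the start of the episode above 0.03 m).
Of round1, round2, round3, square1, square2, square3 only 4 to 6 are there at a start; the rules pass over those that are not, and their reading is None.
At some moment in a run one of round1, round2, round3, square1, square2, square3 may be knocked a few centimetres aside while the robot is not near it.
It also fails if it takes over 210 s, if anything falls off the work surface, if the arm or the gripper's body presses on something with over 40 N, if the wrist force passes 120 N, or if a joint passes its speed limit or range.

ROBOT

A 6-joint arm with a two-finger parallel gripper is mounted at the origin on the work surface. World frame = base frame: x ahead of the robot, y to its left, z up, the work surface at z = 0. Lengths are in m, angles in degrees, forces in N, time in s.
With the tool pointing down it reaches from about 0.225 to 0.875 m from the base axis. Payload 3.4 kg.
Tool frame: the origin (TCP) lies between the finger pads; the fingertips stand 17 mm ahead of it and the grasp point (between the pads) lies 2 mm behind it; z points along the fingers, y is the direction in which the jaws open and shut (so a half turn about z gives the same grasp; the last joint's range is limited). The gripper opens to 85 mm and grips with 20 to 120 N. Pads are 22 mm wide; open, the fingers measure 114 mm over their backs; the gripper's body (76 mm by 85 mm) begins 54 mm behind the grasp point. The pads swing forward as they close: fully open they stand 13 mm farther back than shut.
Start: joints at [68.125, 15.808, 86.224, -0, 77.962, -6.933], TCP at [0.148, 0.556, 0.248] pointing down, gripper open.
Joint ranges: [-165.64, 165.64], [-43.16, 119.46], [12.63, 154.43], [-67.54, 247.53], [6.08, 155.33], [-154.97, 154.97]. Speed limits (degrees/s): [147.25, 147.25, 180, 180, 180, 180].

INTERFACE

Orientations are given as [roll, pitch, yaw] about the fixed x, y, z axes, in that order (R = Rz(yaw) Ry(pitch) Rx(roll)).
In Python, from bench import bot, eyes, job gives the robot as it stands.
- The arm moves only by the tool apply_moves, never from a script. Its argument "targets" is one flat list of numbers, 7 for each row, row after row: the shift along the tool's x, y, z in units of 30 mm (1.0 is 30 mm), then the turn, a rotation vector about the tool's x, y, z in units of 10 degrees (1.0 is 10 degrees), then the opening, from 0 (shut) to 1 (fully open). In form: [tx, ty, tz, ax, ay, az, jaw, tx, ty, tz, ax, ay, az, jaw, ...]. A call has exactly 8 rows; each row is the pose to reach, as a shift and turn from the pose measured when the call began, along the tool's axes at that moment; what a row does not reach only later rows make up. A row lasts 1/8 s, in which the tool goes at most 62.5 mm and 10.7 degrees, less where a joint would pass 70% of its speed; a pose out of reach is approached as far as the arm can. A call with a gripper value outside its range is refused whole. The fingers move at their own pace and stop on an object; "newtons" is the grip in N (left out, the last holds). Time passes only in rows, so rows that repeat a pose let the fingers close, or fill a call up. It gives the time, the measured TCP pose, the force and the opening at its end, in the units of the state.
- bot.state(): the state, without advancing time (a new reading comes with each control period).
- eyes.snapshot(name): name is "side" or "top" or "wrist"; returns a dict with "img" (420x560x3 uint8, red, green, blue), "intrinsics" (3x3 intrinsics, pixels), "distortion" ([k1, k2, p1, p2, k3] as OpenCV has them; the pictures are not rectified), "R" (3x3) and "t" (3): a world point X has camera coordinates R X + t; the wrist camera has in their place "tool_from_camera" (4x4, takes a point from camera to tool coordinates, whose origin is the TCP and whose axes are the flange's). Camera axes: x right, y down, z forward; pixel columns grow to the right and rows downward; lengths in m; the calibration is good to about 2 mm. A picture is of the moment at which its call begins: read the wrist's pose just before it. There is no depth.
- job.finish_job(): hands the job in, once; it reports no verdict.
The state is a dict: "time": time; "joint_pos": joint angles; "qd": joint speeds; "effort": joint torques, N m; "ee_pos": TCP position; "ee_rot": TCP orientation; "contact_force": force on the tool from outside, world axes, zero at the start; "wrist_torque": the same for the moment, N m; "grip_width": finger opening in m.
Only numpy, scipy, OpenCV 4.12 (cv2) and the standard library are available. Lean on these libraries where they do the work, as an engineer would, in place of code of your own. Each camera call takes 0.05 s, during which the arm holds its last target. There are 200 camera calls.

## Working session

There is one attempt and no reset: what is moved stays moved. The work goes in short steps, Python scripts to look and compute and a tool call to move; the robot and the scene stay as the last step left them, time stands still between calls to the robot, and variables do not carry over. Pictures are saved under pics/ and viewed, about 12 in all and at most 16, crops included, and the job is handed in when it is done.

Besides the shell and the picture viewer there is one more tool, called after "Emit:" as a command line: name --argument value ..., lists and objects as JSON in quotes. apply_moves: Moves the arm, as the interface text tells. Its arguments: {"type":"object","properties":{"targets":{"type":"array","items":{"type":"number"}},"newtons":{"type":"number"}},"required":["targets"]}

```bash
ls; mkdir -p pics
python3 - <<'E'
from bench import bot,eyes,job
import cv2,numpy as np
print(bot.state())
for n in ("top","side"):
    s=eyes.snapshot(n); cv2.imwrite(f"pics/{n}0.png",s["img"][:,:,::-1])
    np.savez(f"{n}0.npz",**s)
    print(n,s["intrinsics"],s["distortion"],s["R"],s["t"])
E
```

```text
pics
{'time': 0.0, 'joint_pos': array([ 6.81251746e+01,  1.58496632e+01,  8.62970194e+01, -1.88288588e-04,
        7.79622935e+01, -6.93249493e+00]), 'qd': array([ 0.05338123,  0.09935921,  0.0001483 , -0.06218245,  0.03747531,
        0.02308553]), 'effort': array([-8.01943988e-04, -4.16782379e+01, -2.45799047e+01, -1.31824663e-04,
        1.16068256e-02,  2.32624109e-05]), 'ee_pos': array([0.14807371, 0.55507878, 0.24740686]), 'ee_rot': array([-1.79891798e+02, -1.29706660e-02,  1.65057697e+02]), 'contact_force': array([0.44667907, 0.02674556, 0.6376598 ]), 'wrist_torque': array([ 0.02707882,  0.05014176, -0.01506939]), 'grip_width': 0.08551224208084598}
top [[477.68020466   0.         277.70609991]
 [  0.         477.68020466 211.77234747]
 [  0.           0.           1.        ]] [0.01981382 0.         0.         0.         0.        ] [[ 0.00771177 -0.99985351 -0.01528014]
 [-0.99696497 -0.00650389 -0.07757936]
 [ 0.07746862  0.01583204 -0.99686908]] [0.07193563 0.59670071 1.72224464]
side [[535.14544889   0.         273.67772871]
 [  0.         535.14544889 216.41828178]
 [  0.           0.           1.        ]] [-0.0613565  0.         0.         0.         0.       ] [[ 0.67470705 -0.7376826   0.02438808]
 [-0.40823001 -0.40050021 -0.82033399]
 [ 0.61491354  0.54352917 -0.57136448]] [-0.38327716  0.40291252  1.27111596]
```

View pics/top0.png

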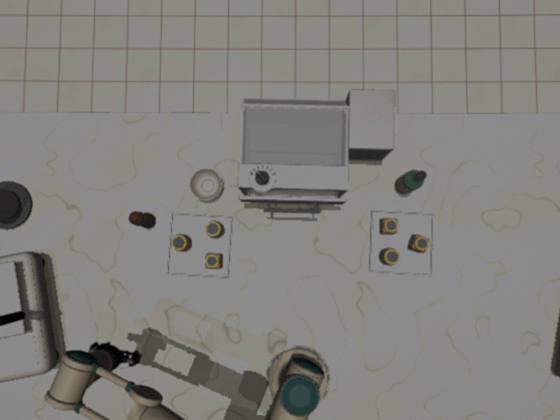

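View pics/side0.png

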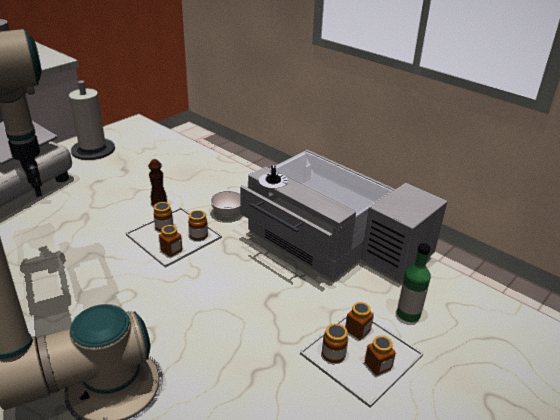

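The top view shows six jars. On the left tray they are at about (214,229), (180,242) and (213,261). On the right tray they are at (389,226), (421,243) and (391,256). The dial is at (262,178), the handle at about (292,210), the bowl at (207,185), the mill at (143,219) and the bottle at (412,181). Next I enlarge the view and take a first measurement.

```bash
cat > h.py <<'E'
import numpy as np, cv2
from scipy.spatial.transform import Rotation as Ro
def cam(s, st=None):
    """world pose of camera: returns C (origin), Rwc"""
    if "R" in s: R=np.array(s["R"]);return -R.T@np.array(s["t"]),R.T
    T=np.array(s["tool_from_camera"]);Rt=Ro.from_euler("xyz",st["ee_rot"],degrees=True).as_matrix()
    return st["ee_pos"]+Rt@T[:3,3],Rt@T[:3,:3]
def rays(s,px,st=None):
    C,R=cam(s,st)
    u=cv2.undistortPoints(np.array(px,float).reshape(-1,1,2),np.array(s["intrinsics"]),np.array(s["distortion"])).reshape(-1,2)
    return C,np.c_[u,np.ones(len(u))]@R.T
def onplane(s,px,z,st=None):
    C,d=rays(s,px,st); return C+d*((np.broadcast_to(z,len(d))-C[2])/d[:,2])[:,None]
def proj(s,X,st=None):
    C,R=cam(s,st); r=cv2.Rodrigues(R.T)[0]
    return cv2.projectPoints(np.array(X,float).reshape(-1,3),r,-R.T@C,np.array(s["intrinsics"]),np.array(s["distortion"]))[0].reshape(-1,2)
def tri(s1,p1,s2,p2):
    C1,d1=rays(s1,[p1]);C2,d2=rays(s2,[p2]);d1=d1[0]/np.linalg.norm(d1);d2=d2[0]/np.linalg.norm(d2)
    A=np.c_[d1,-d2];k=np.linalg.lstsq(A,C2-C1,rcond=None)[0]
    a,b=C1+k[0]*d1,C2+k[1]*d2;return (a+b)/2,np.linalg.norm(a-b)
def go(st,p=None,yaw=None,down=True):
    """move in tool units from state st to world p, tool down with yaw(deg)"""
    R=Ro.from_euler("xyz",st["ee_rot"],degrees=True)
    dp=np.zeros(3) if p is None else R.inv().apply(np.array(p)-st["ee_pos"])
    Rt=Ro.from_euler("xyz",[180,0,st["ee_rot"][2] if yaw is None else yaw],degrees=True)
    w=(R.inv()*Rt).as_rotvec(degrees=True)
    return np.round(np.r_[dp/0.03,w/10],2)
E
python3 - <<'E'
import cv2,numpy as np
from h import *
a=cv2.imread("pics/top0.png"); s=dict(np.load("top0.npz"))
c=cv2.resize(a[165:285,120:440],None,fx=2.5,fy=2.5,interpolation=cv2.INTER_CUBIC)
c=np.clip(c*1.7,0,255).astype(np.uint8);cv2.imwrite("pics/top0c.png",c)
for n,p,z in [("Lfar",(214,229),.088),("Lout",(180,242),.088),("Lnear",(213,261),.088),("Ra",(389,226),.088),("Rb",(421,243),.088),("Rc",(391,256),.088),("dial",(262,178),.263),("handle",(292,210),.186),("cL",(239,201),0.1),("cR",(346,203),.1)]:
    print(n,onplane(s,[p],z).round(3))
hsv=cv2.cvtColor(a,cv2.COLOR_BGR2HSV)
m=((hsv[...,0]<28)&(hsv[...,1]>110)&(hsv[...,2]>50)).astype(np.uint8)
n,l,S,c=cv2.connectedComponentsWithStats(m)
for i in range(1,n):
    if S[i,4]>15 and 160<c[i][0]<440 and c[i][1]<300: print(c[i].round(1),S[i])
E
```

```text
Lfar [[0.529 0.299 0.088]]
Lout [[0.483 0.417 0.088]]
Lnear [[0.417 0.3   0.088]]
Ra [[ 0.544 -0.314  0.088]]
Rb [[ 0.485 -0.424  0.088]]
Rc [[ 0.439 -0.32   0.088]]
dial [[0.685 0.123 0.263]]
handle [[0.59  0.026 0.186]]
cL [[0.627 0.211 0.1  ]]
cR [[ 0.623 -0.163  0.1  ]]
[386.3 226.6] [382 219  14  14  79]
[216.5 229.7] [208 222  14  15  44]
[183.7 242.8] [175 235  14  16  60]
[416.6 244. ] [411 235  14  17  85]
[386.3 255.8] [382 249  13  15  63]
[214.  261.1] [206 254  15  14  99]
```

View pics/top0c.png

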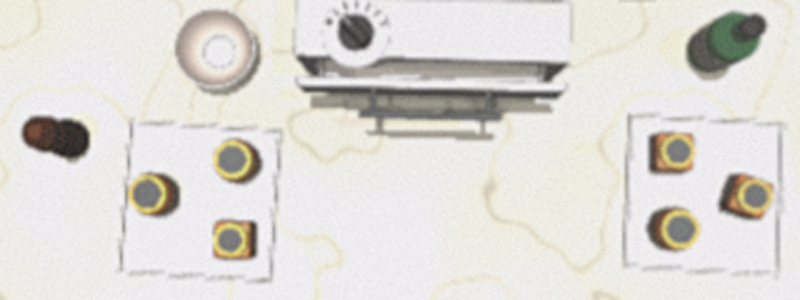

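The crop shows the left tray with rounds at (214,229) and (180,242) and a square at (213,261). The right tray has squares at (389,226) and (421,243) and a round at (391,256). The handle bar runs from about (264,210) to (320,212). I go above the handle and dial for a close look.

Run:
```python
from bench import bot,eyes
from h import *
s=dict(np.load("top0.npz"))
h=onplane(s,[(264,210.2),(320,211.8)],.186);print(h,np.degrees(np.arctan2(*(h[0]-h[1])[[0,1]])))
w=eyes.snapshot("wrist");print(w["tool_from_camera"].round(3),w["intrinsics"].round(1),w["distortion"])
st=bot.state()
for yaw in(0,180): print(go(st,[.52,.06,.42],yaw))
```

```text
[[ 0.58849725  0.11910704  0.186     ]
 [ 0.58438475 -0.0663741   0.186     ]] 1.2701572511775474
[[ 0.001 -0.961 -0.278  0.07 ]
 [ 1.     0.001  0.     0.001]
 [-0.    -0.278  0.961 -0.126]
 [ 0.     0.     0.     1.   ]] [[333.1   0.  281.2]
 [  0.  333.1 209.5]
 [  0.    0.    1. ]] [-0.01952647  0.          0.          0.          0.        ]
[-1.623e+01 -1.276e+01 -5.730e+00 -0.000e+00  1.000e-02  1.651e+01]
[-1.623e+01 -1.276e+01 -5.730e+00 -1.000e-02 -0.000e+00 -1.490e+00]
```

Emit:
apply_moves --targets '[-2,-1.6,-2,0,0,-0.5,1,-4,-3.2,-4,0,0,-1,1,-6,-4.8,-5.7,0,0,-1.5,1,-8,-6.4,-5.7,0,0,-1.5,1,-10,-8,-5.7,0,0,-1.5,1,-12,-9.6,-5.7,0,0,-1.5,1,-14,-11.2,-5.7,0,0,-1.5,1,-16.2,-12.8,-5.7,0,0,-1.5,1]'

```text
time: 1.15
ee_pos: [0.4206, 0.1871, 0.4112]
ee_rot: [-180.0, 0.0, -179.9]
contact_force: [0.4, 0.7, -0.1]
grip_width: 0.0853
```

Emit:
apply_moves --targets '[0,0,0,0,0,0,0.4,0,0,0,0,0,0,0.4,0,0,0,0,0,0,0.4,0,0,0,0,0,0,0.4,0,0,0,0,0,0,0.4,0,0,0,0,0,0,0.4,0,0,0,0,0,0,0.4,0,0,0,0,0,0,0.4]'

```text
time: 2.15
ee_pos: [0.4205, 0.1871, 0.4112]
ee_rot: [-180.0, 0.0, -179.9]
contact_force: [0.2, -0.1, -0.7]
grip_width: 0.0342
```

```bash
cat > snap.py <<'E'
import sys
from bench import bot,eyes
from h import *
def snap(name,out,gain=1.5):
    st=bot.state(); s=eyes.snapshot(name)
    cv2.imwrite(f"pics/{out}.png",np.clip(s["img"][:,:,::-1]*gain,0,255).astype(np.uint8))
    np.savez(out+".npz",**s,**{k:v for k,v in st.items()})
    return s,st
def load(out):
    d=dict(np.load(out+".npz")); return d,d
E
python3 -c "
from snap import *
s,st=snap('wrist','w1');print(st['ee_pos'],st['ee_rot'],st['time'],st['grip_width'])"
```

```text
[0.42054626 0.18705935 0.4111875 ] [-1.79951582e+02  7.05474317e-03 -1.79938263e+02] 2.15 0.03423406324533547
```

View pics/w1.png

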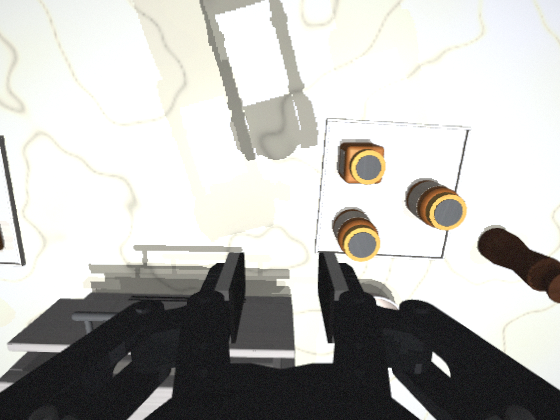

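The wrist view shows the left-tray lids at (367,167), (446,210) and (360,242). The right end of the handle bar is near (75,316). I check these against the top view and work out the handle approach.

Run:
```python
from snap import *
s,st=load("w1")
print(onplane(s,[(367,167),(446,210),(360,242)],.088,st).round(3))
print(onplane(s,[(75,316),(200,317)],.186,st).round(4))
print("panel top near edge",onplane(s,[(60,300),(200,296),(290,297)],.196,st).round(3))
st=bot.state();print(go(st,[.586,.027,.30],-90-1.2),go(st,[.586,.027,.3],90-1.2), st["joint_pos"].round(1))
```

```text
[[0.42  0.304 0.088]
 [0.481 0.42  0.088]
 [0.529 0.302 0.088]]
[[ 0.5881 -0.0645  0.186 ]
 [ 0.5882  0.0892  0.186 ]]
panel top near edge [[ 0.56  -0.071  0.196]
 [ 0.553  0.094  0.196]
 [ 0.554  0.198  0.196]]
[-5.51 -5.34  3.71 -0.   -0.   -8.87] [-5.51 -5.34  3.71 -0.    0.    9.13] [ 15.3   2.7  80.1  -0.   97.2 -74.7]
```

Emit:
apply_moves --targets '[-0.8,-0.7,0.4,0,0,1.0,0.33,-1.6,-1.4,0.8,0,0,2.0,0.33,-2.4,-2.1,1.2,0,0,3.0,0.33,-3.2,-2.8,1.6,0,0,4.0,0.33,-4,-3.5,2,0,0,5.0,0.33,-4.7,-4.3,2.4,0,0,6.0,0.33,-5.5,-5.3,3,0,0,7.0,0.33,-5.5,-5.3,3.4,0,0,8.0,0.33]'

```text
time: 3.2
ee_pos: [0.5872, 0.0257, 0.3076]
ee_rot: [-179.9, 0.1, 99.6]
contact_force: [-0.1, -0.1, 0.1]
grip_width: 0.028
```

Run:
```python
from snap import *
s,st=snap('wrist','w2',2);print(st['ee_pos'],st['ee_rot'],st['time'],st['grip_width'])
print(go(st,[.588,.027,.27],89.5),go(st,[.588,.027,.188],89.5))
```

```text
[0.58723535 0.02569769 0.30757571] [-1.79925578e+02  8.44583395e-02  9.95533123e+01] 3.2 0.02799298047183898
[ 0.04  0.03  1.25 -0.01  0.01  1.01] [ 0.04  0.04  3.99 -0.01  0.01  1.01]
```

View pics/w2.png

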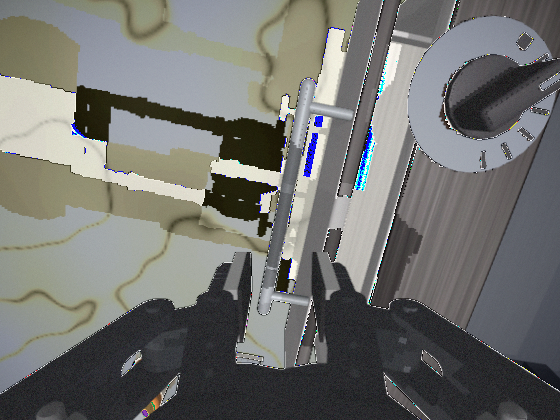

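The bar runs from (307,85) to (264,308) in the picture and sits between the fingers. The dial is at about (490,95), and its pointer looks near setting 1.

Run:
```python
from snap import *
s,st=load("w2")
h=onplane(s,[(307,85),(264,308)],.189,st);print(h,h.mean(0),np.degrees(np.arctan2(*(h[0]-h[1])[[0,1]])))
```

```text
[[ 0.59010697  0.11735563  0.189     ]
 [ 0.58757251 -0.0614596   0.189     ]] [0.58883974 0.02794801 0.189     ] 0.8120351529202502
```

Emit:
apply_moves --targets '[0.05,0.06,0.6,0,0,1.0,0.35,0.05,0.06,1.4,0,0,1.0,0.35,0.05,0.06,2.1,0,0,1.0,0.35,0.05,0.06,2.8,0,0,1.0,0.35,0.05,0.06,3.4,0,0,1.0,0.35,0.05,0.06,3.9,0,0,1.0,0.35,0.05,0.06,3.9,0,0,1.0,0.0,0.05,0.06,3.9,0,0,1.0,0.0]' --newtons 40

```text
time: 4.25
ee_pos: [0.5867, 0.0286, 0.1887]
ee_rot: [-179.7, 0.0, 89.4]
contact_force: [1.5, 0.5, -8.3]
grip_width: 0.0096
```

Emit:
apply_moves --targets '[0,-0.4,0,0,0,0,0,0,-1.2,0,0,0,0,0,0.02,-2,0,0,0,0,0,0.04,-2.8,0,0,0,0,0,0.05,-3.6,0,0,0,0,0,0.06,-4.4,0,0,0,0,0,0.07,-5.1,0,0,0,0,0,0.08,-5.5,0,0,0,0,0]'

```text
time: 5.25
ee_pos: [0.4363, 0.0319, 0.1901]
ee_rot: [178.2, 0.1, 89.4]
contact_force: [51.1, -0.9, -57.7]
grip_width: 0.0095
```

Emit:
apply_moves --targets '[0,-0.2,0,0,0,0,0,0,-0.3,0,0,0,0,0,0,-0.4,0,0,0,0,0,0,-0.4,0,0,0,0,0,0,-0.4,0,0,0,0,0,0,-0.4,0,0,0,0,0.35,0,-0.4,0,0,0,0,0.35,0,-0.4,0,0,0,0,0.35]'

```text
time: 6.25
ee_pos: [0.4272, 0.0317, 0.1912]
ee_rot: [177.8, 0.1, 89.4]
contact_force: [7.0, 0.7, -4.0]
grip_width: 0.0301
```

Run:
```python
from snap import *
s,st=snap('top','t1',1.7)
cv2.imwrite("pics/t1c.png",cv2.resize(cv2.imread("pics/t1.png")[90:290,160:400],None,fx=3,fy=3,interpolation=cv2.INTER_CUBIC))
print(st['ee_pos'],st['contact_force'])
```

```text
[0.42717522 0.03168783 0.19120644] [ 6.97257688  0.68912104 -4.01276228]
```

View pics/t1c.png

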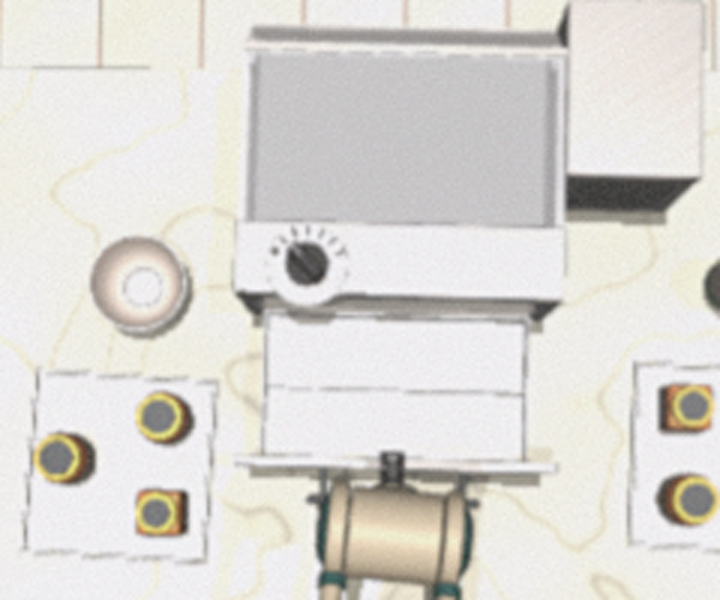

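The shelf is out. The panel's top edge is at crop y≈462 (full-image rows about 242 to 246) and the divider at crop y≈390 (row 220).

Run:
```python
from snap import *
s,st=load("t1")
f=lambda x,y:(160+x/3,90+y/3)
print("panel outer/inner top",onplane(s,[f(237,467),f(557,471),f(237,457),f(557,463)],.196).round(4))
print("divider",onplane(s,[f(264,387),f(524,394)],.112).round(4))
print("side edges in near lane", onplane(s,[f(263,430),f(525,430)],.12).round(4))
st=bot.state();print(st["joint_pos"].round(1),go(st,[.427,.0317,.28],89.2))
```

```text
panel outer/inner top [[ 0.4705  0.1995  0.196 ]
 [ 0.4688 -0.1494  0.196 ]
 [ 0.4814  0.1997  0.196 ]
 [ 0.4775 -0.1494  0.196 ]]
divider [[ 0.5635  0.1776  0.112 ]
 [ 0.5574 -0.1224  0.112 ]]
side edges in near lane [[ 0.5135  0.1775  0.12  ]
 [ 0.5157 -0.1227  0.12  ]]
[-5.100e+00  4.400e+00  1.095e+02  1.000e-01  6.380e+01 -4.500e+00] [-0.    0.11 -2.96  0.22  0.01  0.02]
```

The measurements give about 0.158 m out, roughly 17 mm short. I grip again and pull further, gently.

Emit:
apply_moves --targets '[0,0,0,0.22,0,0,0,0,0,0,0.22,0,0,0,0,0,0,0.22,0,0,0,0,-0.1,0,0.22,0,0,0,0,-0.2,0,0.22,0,0,0,0,-0.3,0,0.22,0,0,0,0,-0.3,0,0.22,0,0,0,0,-0.3,0,0.22,0,0,0]'

```text
time: 7.3
ee_pos: [0.4362, 0.0313, 0.1944]
ee_rot: [177.6, 0.1, 89.3]
contact_force: [36.9, 1.8, -25.5]
grip_width: 0.0091
```

Run:
```python
from snap import *
s,st=load("t1")
f=lambda x,y:(160+x/3,90+y/3)
print("canopy front edge",onplane(s,[f(237,291),f(562,299)],.222).round(4))
print("canopy back edge",onplane(s,[f(237,222),f(562,227)],.222).round(4))
print("case back edge",onplane(s,[f(250,48),f(565,52)],.206).round(4), "dial",onplane(s,[f(307,264)],.263))
print("backstop",onplane(s,[f(265,315),f(524,321)],.12).round(4))
s0=dict(np.load("top0.npz"))
print("panel top shut",onplane(s0,[(239,202),(346,204)],.196).round(4))
```

```text
canopy front edge [[ 0.6608  0.1997  0.222 ]
 [ 0.6541 -0.1521  0.222 ]]
canopy back edge [[ 0.7365  0.2007  0.222 ]
 [ 0.7327 -0.1524  0.222 ]]
case back edge [[ 0.9345  0.1905  0.206 ]
 [ 0.931  -0.1583  0.206 ]] dial [[0.68468381 0.12196635 0.263     ]]
backstop [[ 0.6463  0.1769  0.12  ]
 [ 0.6412 -0.1217  0.12  ]]
panel top shut [[ 0.6143  0.2015  0.196 ]
 [ 0.6099 -0.151   0.196 ]]
```

The canopy's front edge is at x≈0.657, so the shelf began about 20 mm ajar and is now at its stop: row_far is at x≈0.604 where 0.605 is expected. I release, rise and go to the left tray.

Emit:
apply_moves --targets '[0,0,0,0.24,0,0,0.35,0,0,0,0.24,0,0,0.35,0,0,0,0.24,0,0,0.35,0,0,-0.8,0.24,0,0,0.35,0,0,-2,0.24,0,0,0.4,0,0,-3.2,0.24,0,0,1,1,0,-4.2,0.24,0,1,1,2.5,0,-4.6,0.24,0,2,1]'

```text
time: 8.3
ee_pos: [0.4308, 0.1065, 0.3343]
ee_rot: [179.9, -0.4, 68.8]
contact_force: [0.4, -0.2, 0.4]
grip_width: 0.0846
```

Run:
```python
from snap import *
st=bot.state();print(st["ee_pos"],st["ee_rot"],st["joint_pos"].round(1),st["contact_force"])
print(go(st,[.47,.305,.33],180))
print(go(st,[.529,.302,.20],180))
```

```text
[0.43079309 0.10649769 0.3342696 ] [179.938154    -0.37436496  68.80865253] [ 4.6  1.8 91.5  0.3 86.5 25.8] [ 0.36614918 -0.15700897  0.43054485]
[  6.64  -1.17   0.18   0.04  -0.02 -11.12]
[  7.23   0.69   4.52   0.04  -0.02 -11.12]
```

Emit:
apply_moves --targets '[1,0.1,0,0,0,-1,1,2,0.2,0,0,0,-2,1,3,0.3,0,0,0,-3,1,4,0.4,0,0,0,-4,1,5,0.5,0.5,0,0,-5,1,6,0.6,1.5,0,0,-6,1,7.2,0.7,2.5,0,0,-7,1,7.2,0.7,3,0,0,-8,1]'

```text
time: 9.3
ee_pos: [0.5275, 0.302, 0.2433]
ee_rot: [179.8, -0.2, 149.3]
contact_force: [-0.1, -0.7, -0.4]
grip_width: 0.0855
```

Emit:
apply_moves --targets '[0,0,0.3,0,0,-1,1,0,0,0.6,0,0,-2,1,0,0,0.9,0,0,-3.1,1,0,0,0.9,0,0,-3.1,1,0,0,0.9,0,0,-3.1,1,0,0,0.9,0,0,-3.1,1,0,0,0.9,0,0,-3.1,1,0,0,0.9,0,0,-3.1,1]'

```text
time: 10.3
ee_pos: [0.5275, 0.3022, 0.2164]
ee_rot: [179.7, -0.0, -179.8]
contact_force: [1.0, -0.5, -0.2]
grip_width: 0.0852
```

Run:
```python
from snap import *
s,st=snap('wrist','w3',1.6);print(st["ee_pos"],st["ee_rot"],st["joint_pos"].round(1))
print(go(st,[.529,.302,.056],180), proj(s,[.529,.302,.088],st))
```

```text
[0.52751701 0.30216492 0.2164279 ] [ 1.79722934e+02 -1.12809774e-02 -1.79763964e+02] [ 23.1  19.6  85.2   0.3  75.1 -67.2]
[-0.05 -0.03  5.35  0.03 -0.    0.02] [[279.26150783 207.25614054]]
```

View pics/w3.png

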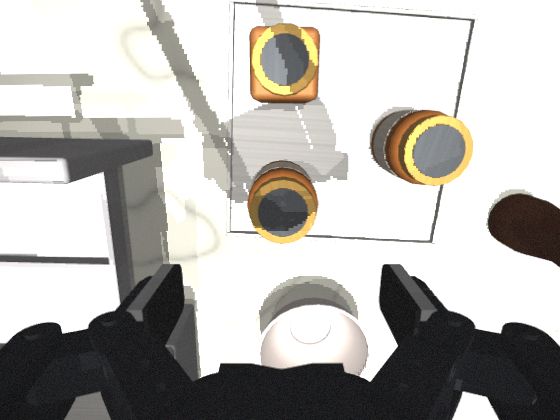

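The lids are at (283,209), (438,150) and (285,60). The left square's edges look parallel to the image axes.

Run:
```python
from snap import *
s,st=load("w3")
p=onplane(s,[(283,209),(438,150),(285,60)],.088,st);print(p.round(4))
print("sq edge",onplane(s,[(252,27),(318,27),(250,102),(319,102)],.07,st).round(4))
print(go(st,[*p[0][:2],.056],180))
```

```text
[[0.5304 0.305  0.088 ]
 [0.4832 0.4229 0.088 ]
 [0.4207 0.3057 0.088 ]]
sq edge [[0.3956 0.2814 0.07  ]
 [0.3953 0.3302 0.07  ]
 [0.4487 0.2789 0.07  ]
 [0.4485 0.3328 0.07  ]]
[-0.1   0.07  5.35  0.03 -0.    0.02]
```

Emit:
apply_moves --targets '[-0.1,0.05,1,0,0,0,1,-0.1,0.05,2.2,0,0,0,1,-0.1,0.05,3.4,0,0,0,1,-0.1,0.05,4.5,0,0,0,1,-0.1,0.05,5.1,0,0,0,1,-0.1,0.05,5.35,0,0,0,1,-0.1,0.05,5.35,0,0,0,0.5,-0.1,0.05,5.35,0,0,0,0.5]' --newtons 40

```text
time: 11.35
ee_pos: [0.5313, 0.3048, 0.0571]
ee_rot: [179.7, 0.1, -179.8]
contact_force: [-0.1, 0.3, -2.2]
grip_width: 0.061
```

Emit:
apply_moves --targets '[0,0,0,0,0,0,0,0,0,0,0,0,0,0,0,0,-0.5,0,0,0,0,0,0,-1.6,0,0,0,0,0,0,-2.8,0,0,0,0,0,0,-4,0,0,0,0,0,0,-5,0,0,0,0,0,0,-5.6,0,0,0,0]'

```text
time: 12.35
ee_pos: [0.5315, 0.304, 0.2283]
ee_rot: [179.6, 0.3, -179.8]
contact_force: [-0.2, 0.1, -2.1]
grip_width: 0.0607
```

```bash
cat > to.py <<'E'
import sys
from snap import *
st=bot.state();print(st["time"],st["ee_pos"].round(4),st["ee_rot"].round(1),st["grip_width"].round(4),st["contact_force"].round(1),st["joint_pos"].round(0))
for a in sys.argv[1:]:
    v=[float(x) for x in a.split(",")]; print(a,go(st,v[:3],v[3] if len(v)>3 else None))
E
python3 to.py .600,.125,.225,179.1 .600,.125,.154,179.1
```

```text
Traceback (most recent call last):
  File "to.py", line 3, in <module>
    st=bot.state();print(st["time"],st["ee_pos"].round(4),st["ee_rot"].round(1),st["grip_width"].round(4),st["contact_force"].round(1),st["joint_pos"].round(0))
                                                                                ^^^^^^^^^^^^^^^^^^^^^^
AttributeError: 'float' object has no attribute 'round'
```

```bash
sed -i 's/st\["grip_width"\].round(4)/round(float(st["grip_width"]),4)/' to.py
python3 to.py .602,.122,.225,179.1 .602,.122,.154,179.1
```

```text
12.35 [0.5315 0.304  0.2283] [ 179.6    0.3 -179.8] 0.0607 [-0.2  0.1 -2.1] [ 23.  19.  84.   0.  76. -67.]
.602,.122,.225,179.1 [-2.32 -6.08  0.08  0.04  0.03  0.11]
.602,.122,.154,179.1 [-2.31 -6.1   2.45  0.04  0.03  0.11]
```

Emit:
apply_moves --targets '[-0.4,-1,0,0,0,0.1,0,-0.8,-2.2,0,0,0,0.1,0,-1.2,-3.4,0,0,0,0.1,0,-1.7,-4.6,0,0,0,0.1,0,-2.1,-5.6,0,0.04,0,0.1,0,-2.3,-6.1,0,0.04,0,0.1,0,-2.3,-6.1,0.6,0.04,0,0.1,0,-2.3,-6.1,1.4,0.04,0,0.1,0]'

```text
time: 13.35
ee_pos: [0.6019, 0.1221, 0.1862]
ee_rot: [179.9, 0.4, 179.2]
contact_force: [-0.2, 0.2, -2.6]
grip_width: 0.0612
```

```bash
python3 to.py .602,.122,.154,179.1 .602,.122,.225,179.1
```

```text
13.35 [0.6019 0.1221 0.1862] [179.9   0.4 179.2] 0.0612 [-0.2  0.2 -2.6] [  5.  21.  87.   0.  71. -84.]
.602,.122,.154,179.1 [ 0.01 -0.    1.07  0.01  0.04  0.01]
.602,.122,.225,179.1 [-0.01  0.   -1.29  0.01  0.04  0.01]
```

Emit:
apply_moves --targets '[0,0,0.5,0,0,0,0,0,0,0.9,0,0,0,0,0,0,1.08,0,0,0,0,0,0,1.1,0,0,0,0,0,0,1.1,0,0,0,0.88,0,0,1.1,0,0,0,0.88,0,0,1.0,0,0,0,0.88,0,0,0.4,0,0,0,0.88]'

```text
time: 14.35
ee_pos: [0.6013, 0.1219, 0.1737]
ee_rot: [179.9, 0.3, 179.2]
contact_force: [0.1, -0.3, 0.7]
grip_width: 0.0751
```

Emit:
apply_moves --targets '[0,0,-0.6,0,0,0,0.88,0,0,-1.4,0,0,0,0.88,0,0,-2.2,0,0,0,0.88,0.3,1,-2.6,0,0,0,1,1,2.5,-2.6,0,0,0,1,1.8,4,-2.6,0,0,0,1,2.6,5.6,-2.6,0,0,0,1,3.2,7,-2.6,0,0,0,1]'

```text
time: 15.35
ee_pos: [0.5067, 0.3348, 0.2521]
ee_rot: [179.9, 0.3, 179.2]
contact_force: [0.3, -0.0, -0.3]
grip_width: 0.0857
```

```bash
python3 to.py .482,.422,.2,180 .482,.422,.057,180; python3 -c "
from snap import *
snap('wrist','w4',1.6)"
```

```text
15.35 [0.5067 0.3348 0.2521] [179.9   0.3 179.2] 0.0857 [ 0.3 -0.  -0.3] [ 27.  18.  82.  -0.  79. -62.]
.482,.422,.2,180 [ 0.87  2.89  1.74  0.01  0.03 -0.08]
.482,.422,.057,180 [ 0.9   2.88  6.5   0.01  0.03 -0.08]
```

View pics/w4.png

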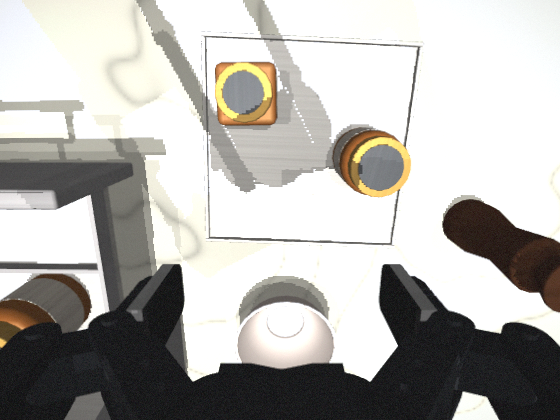

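The first round jar stands in the far lane. The remaining left-tray lids are at (380,167) and (243,92) and have not moved.

Run:
```python
from snap import *
s,st=load("w4")
p=onplane(s,[(380,167),(243,92)],.088,st);print(p.round(4))
print("mill foot-ish",onplane(s,[(460,215)],.03,st).round(3), "top cam",onplane(dict(np.load("top0.npz")),[(136,219)],.17).round(3))
print(go(st,[*p[0][:2],.057],180))
```

```text
[[0.4836 0.4228 0.088 ]
 [0.42   0.3054 0.088 ]]
mill foot-ish [[0.547 0.533 0.03 ]] top cam [[0.557 0.549 0.17 ]]
[ 0.85  2.91  6.51  0.01  0.03 -0.08]
```

Emit:
apply_moves --targets '[0.3,1.2,0.6,0,0,0,1,0.6,2.2,1.8,0,0,0,1,0.85,2.9,3.2,0,0,0,1,0.87,2.9,4.6,0,0,-0.08,1,0.87,2.9,5.8,0,0,-0.08,1,0.87,2.9,6.5,0,0,-0.08,1,0.87,2.9,6.5,0,0,-0.08,1,0.87,2.9,6.5,0,0,-0.08,0.5]'

```text
time: 16.4
ee_pos: [0.4804, 0.4287, 0.059]
ee_rot: [179.6, 0.3, -179.7]
contact_force: [-0.9, -2.8, 3.3]
grip_width: 0.0697
```

Emit:
apply_moves --targets '[0,0,0,0,0,0,0,0,0,0,0,0,0,0,0,0,-0.1,0,0,0,0,0,0,-1.2,0,0,0,0,0,0,-2.4,0,0,0,0,0,0,-3.6,0,0,0,0,0,0,-4.8,0,0,0,0,0,0,-5.6,0,0,0,0]'

```text
time: 17.4
ee_pos: [0.4796, 0.4278, 0.2287]
ee_rot: [179.5, 0.3, -179.7]
contact_force: [0.2, 0.9, -2.5]
grip_width: 0.0608
```

```bash
python3 to.py .6,.027,.228,179.1
```

```text
17.4 [0.4796 0.4278 0.2287] [ 179.5    0.3 -179.7] 0.0608 [ 0.2  0.9 -2.5] [ 35.  22.  80.   0.  78. -55.]
.6,.027,.228,179.1 [ -3.95 -13.38  -0.07   0.05   0.03   0.12]
```

Emit:
apply_moves --targets '[-0.3,-1.2,-0.6,0,0,0,0,-0.6,-2.6,-1.2,0,0,0,0,-1,-4.2,-1.5,0,0,0.1,0,-1.6,-6,-1.5,0,0,0.1,0,-2.2,-8,-1.5,0,0,0.1,0,-2.8,-10,-1.5,0,0,0.1,0,-3.4,-12,-1.5,0.05,0,0.1,0,-3.95,-13.4,-1.2,0.05,0,0.1,0]'

```text
time: 18.4
ee_pos: [0.6002, 0.0236, 0.2623]
ee_rot: [-180.0, 0.4, 179.2]
contact_force: [0.2, 0.2, -2.5]
grip_width: 0.0611
```

```bash
python3 to.py .6,.027,.156,179.1
```

```text
18.4 [0.6002 0.0236 0.2623] [-180.     0.4  179.2] 0.0611 [ 0.2  0.2 -2.5] [ -4.  17.  82.   0.  80. -94.]
.6,.027,.156,179.1 [ 0.03  0.11  3.54 -0.    0.04  0.01]
```

Emit:
apply_moves --targets '[0,0.1,0.8,0,0,0,0,0,0.1,1.8,0,0,0,0,0,0.1,2.8,0,0,0,0,0,0.1,3.4,0,0,0,0,0,0.1,3.55,0,0,0,0,0,0.1,3.55,0,0,0,0,0,0.1,3.55,0,0,0,0.86,0,0.1,3.55,0,0,0,0.86]'

```text
time: 19.4
ee_pos: [0.6016, 0.0267, 0.1566]
ee_rot: [-180.0, 0.5, 179.2]
contact_force: [0.2, -0.1, -0.6]
grip_width: 0.0734
```

Emit:
apply_moves --targets '[0,0,-0.4,0,0,0,0.86,0,0,-1.4,0,0,0,0.86,0,0,-2.6,0,0,0,0.86,0.7,1.5,-3.2,0,0,0,1,1.8,3.2,-3.2,0,0,0,1,2.9,5,-3.2,0,0,0,1,4,7,-3.2,0,0,0,1,5,8.5,-3.2,0,0,0,1]'

```text
time: 20.4
ee_pos: [0.4537, 0.2857, 0.2527]
ee_rot: [179.9, 0.6, 179.2]
contact_force: [0.3, 0.4, -0.3]
grip_width: 0.0855
```

```bash
python3 to.py .42,.305,.057,180; python3 -c "
from snap import *
snap('wrist','w5',1.6)"
```

```text
20.4 [0.4537 0.2857 0.2527] [179.9   0.6 179.2] 0.0855 [ 0.3  0.4 -0.3] [ 25.  12.  91.  -0.  77. -64.]
.42,.305,.057,180 [ 1.21  0.62  6.51  0.01  0.06 -0.08]
```

View pics/w5.png

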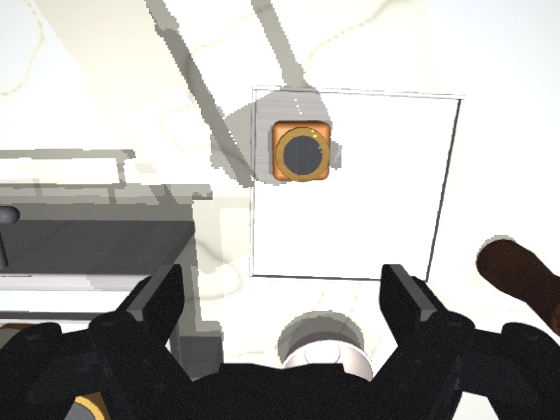

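Run:
```python
from snap import *
s,st=load("w5")
p=onplane(s,[(303,154)],.088,st);print(p.round(4))
e=onplane(s,[(274,124),(328,123),(330,179),(275,181)],.07,st);print(e.round(4),e.mean(0))
print(go(st,[*p[0][:2],.059],180))
```

```text
[[0.4195 0.3061 0.088 ]]
[[0.3946 0.2811 0.07  ]
 [0.3944 0.3296 0.07  ]
 [0.4456 0.3328 0.07  ]
 [0.4468 0.281  0.07  ]] [0.42034362 0.30608605 0.07      ]
[ 1.22  0.65  6.44  0.01  0.06 -0.08]
```

Emit:
apply_moves --targets '[0.5,0.3,1,0,0,0,1,1,0.6,2.2,0,0,-0.08,1,1.22,0.65,3.4,0,0,-0.08,1,1.22,0.65,4.8,0,0,-0.08,1,1.22,0.65,5.9,0,0,-0.08,1,1.22,0.65,6.44,0,0,-0.08,1,1.22,0.65,6.44,0,0,-0.08,1,1.22,0.65,6.44,0,0,-0.08,0.4]'

```text
time: 21.45
ee_pos: [0.4142, 0.3134, 0.0606]
ee_rot: [179.5, 0.4, -179.8]
contact_force: [0.5, -1.4, 1.2]
grip_width: 0.0698
```

Emit:
apply_moves --targets '[0,0,0,0,0,0,0,0,0,0,0,0,0,0,0,0,0,0,0,0,0,0,0,-1,0,0,0,0,0,0,-2.2,0,0,0,0,0,0,-3.6,0,0,0,0,0,0,-5,0,0,0,0,0,0,-6.5,0,0,0,0]'

```text
time: 22.45
ee_pos: [0.412, 0.3119, 0.2565]
ee_rot: [179.5, 0.4, -179.7]
contact_force: [0.9, 0.6, -2.8]
grip_width: 0.0527
```

```bash
python3 to.py .521,.117,.26,179.1
```

```text
22.45 [0.412  0.3119 0.2565] [ 179.5    0.4 -179.7] 0.0527 [ 0.9  0.6 -2.8] [ 29.  10.  93.   0.  77. -61.]
.521,.117,.26,179.1 [-3.61 -6.51 -0.15  0.05  0.04  0.12]
```

Emit:
apply_moves --targets '[-0.4,-0.8,-0.1,0,0,0,0,-0.9,-1.7,-0.1,0,0,0.1,0,-1.4,-2.7,-0.1,0,0,0.1,0,-2,-3.9,-0.1,0,0,0.1,0,-2.6,-5,-0.1,0,0,0.1,0,-3.1,-6,-0.1,0.05,0,0.12,0,-3.4,-6.5,0.2,0.05,0,0.12,0,-3.4,-6.5,0.6,0.05,0,0.12,0]'

```text
time: 23.45
ee_pos: [0.5152, 0.1173, 0.2364]
ee_rot: [179.9, 0.3, 179.0]
contact_force: [-0.6, 0.0, -2.7]
grip_width: 0.0532
```

```bash
python3 to.py .514,.117,.156,179.1
```

```text
23.45 [0.5152 0.1173 0.2364] [179.9   0.3 179. ] 0.0532 [-0.6  0.  -2.7] [  5.  12.  93.   0.  74. -84.]
.514,.117,.156,179.1 [ 0.05 -0.01  2.68  0.01  0.03 -0.01]
```

Emit:
apply_moves --targets '[0,0,0.7,0,0,0,0,0,0,1.6,0,0,0,0,0,0,2.3,0,0,0,0,0,0,2.65,0,0,0,0,0,0,2.7,0,0,0,0,0,0,2.7,0,0,0,0,0,0,2.7,0,0,0,0.8,0,0,2.7,0,0,0,0.8]'

```text
time: 24.45
ee_pos: [0.5154, 0.1181, 0.1554]
ee_rot: [179.9, 0.4, 179.0]
contact_force: [0.1, 0.9, -0.2]
grip_width: 0.0682
```

Emit:
apply_moves --targets '[0,0,-0.4,0,0,0,0.8,0,0,-1.4,0,0,0,0.8,0,0,-2.6,0,0,0,0.9,0.2,-1.5,-3.2,0,0,0,1,0.4,-3.5,-3.6,0,0,0,1,0.6,-5.5,-3.6,0,0,0,1,0.8,-7.5,-3.6,0,0,0,1,1,-9.5,-3.6,0,0,0,1]'

```text
time: 25.45
ee_pos: [0.4794, -0.1683, 0.2636]
ee_rot: [179.9, 0.4, 179.0]
contact_force: [1.0, -0.4, 0.1]
grip_width: 0.0855
```

Emit:
apply_moves --targets '[0,-1,0,0,0,0,1,0,-2.5,0,0,0,0,1,0,-4,0,0,0,0,1,0,-5.3,0,0,0,0,1,0,-5.3,0,0,0,0,1,0,-5.3,0,0,0,0,1,0,-5.3,0,0,0,0,1,0,-5.3,0,0,0,0,1]'

```text
time: 26.45
ee_pos: [0.4768, -0.3262, 0.2637]
ee_rot: [179.9, 0.5, 179.1]
contact_force: [0.2, 0.1, 0.1]
grip_width: 0.0855
```

```bash
python3 to.py; python3 -c "
from snap import *
snap('wrist','w6',1.6)"
```

```text
26.45 [ 0.4768 -0.3262  0.2637] [179.9   0.5 179.1] 0.0855 [0.2 0.1 0.1] [ -42.   15.   85.    0.   80. -131.]
```

View pics/w6.png

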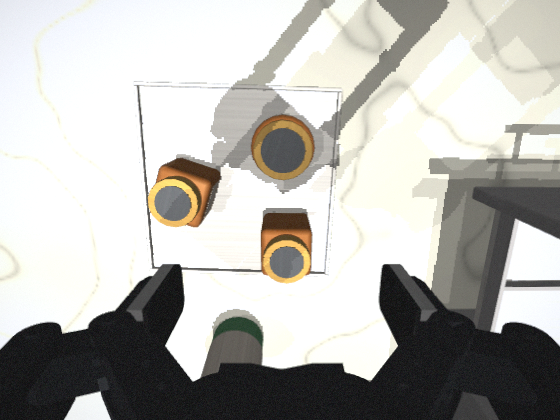

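The right-tray lids are at (282,147) for the round, (175,202) for the rotated square and (286,261) for the aligned square. The round is next.

Run:
```python
from snap import *
s,st=load("w6")
p=onplane(s,[(282,147),(175,202),(286,261)],.088,st);print(p.round(4))
print(go(st,[*p[0][:2],.057],179.1))
```

```text
[[ 0.4369 -0.3238  0.088 ]
 [ 0.4863 -0.425   0.088 ]
 [ 0.5486 -0.3215  0.088 ]]
[ 1.39  0.05  6.88  0.01  0.05 -0.  ]
```

Emit:
apply_moves --targets '[0.7,0.05,0.8,0,0,0,1,1.38,0.05,2,0,0,0,1,1.38,0.05,3.4,0,0,0,1,1.38,0.05,4.8,0,0,0,1,1.38,0.05,6.0,0,0,0,1,1.38,0.05,6.7,0,0,0,1,1.38,0.05,6.88,0,0,0,1,1.38,0.05,6.88,0,0,0,1]'

```text
time: 27.5
ee_pos: [0.4374, -0.3239, 0.0573]
ee_rot: [179.9, 0.5, 179.1]
contact_force: [0.3, 0.3, 0.3]
grip_width: 0.0851
```

Emit:
apply_moves --targets '[0,0,0,0,0,0,0,0,0,0,0,0,0,0,0,0,0,0,0,0,0,0,0,-1,0,0,0,0,0,0,-2.2,0,0,0,0,0,0,-3.6,0,0,0,0,0,0,-5,0,0,0,0,0,0,-6.8,0,0,0,0]'

```text
time: 28.5
ee_pos: [0.4348, -0.3234, 0.2616]
ee_rot: [179.8, 0.4, 179.1]
contact_force: [0.9, -0.0, -2.3]
grip_width: 0.061
```

```bash
python3 to.py .598,-.068,.26,179.1
```

```text
28.5 [ 0.4348 -0.3234  0.2616] [179.8   0.4 179.1] 0.061 [ 0.9 -0.  -2.3] [ -44.   12.   89.    0.   78. -133.]
.598,-.068,.26,179.1 [-5.3   8.6   0.11  0.02  0.04 -0.  ]
```

Emit:
apply_moves --targets '[-0.7,1,0,0,0,0,0,-1.4,2.3,0,0,0,0,0,-2.2,3.6,0,0,0,0,0,-3,5,0,0,0,0,0,-3.9,6.4,0,0,0,0,0,-4.7,7.7,0,0,0,0,0,-5.3,8.6,0.2,0,0,0,0,-5.3,8.6,0.6,0,0,0,0]'

```text
time: 29.5
ee_pos: [0.5991, -0.0658, 0.245]
ee_rot: [179.8, 0.4, 179.3]
contact_force: [-0.1, -0.5, -3.0]
grip_width: 0.0608
```

```bash
python3 to.py .6,-.068,.154,179.1
```

```text
29.5 [ 0.5991 -0.0658  0.245 ] [179.8   0.4 179.3] 0.0608 [-0.1 -0.5 -3. ] [ -13.   18.   83.    0.   78. -102.]
.6,-.068,.154,179.1 [-0.01 -0.08  3.03  0.02  0.04  0.02]
```

Emit:
apply_moves --targets '[0,-0.08,0.8,0,0,0,0,0,-0.08,1.8,0,0,0,0,0,-0.08,2.6,0,0,0,0,0,-0.08,3,0,0,0,0,0,-0.08,3.03,0,0,0,0,0,-0.08,3.03,0,0,0,0,0,-0.08,3.03,0,0,0,0.86,0,-0.08,3.03,0,0,0,0.86]'

```text
time: 30.5
ee_pos: [0.599, -0.0685, 0.1539]
ee_rot: [179.8, 0.4, 179.2]
contact_force: [-0.2, 0.1, -0.5]
grip_width: 0.0732
```

Emit:
apply_moves --targets '[0,0,-0.4,0,0,0,0.86,0,0,-1.4,0,0,0,0.86,0,0,-2.6,0,0,0,0.9,0.8,-1.7,-3.4,0,0,0,1,1.6,-3.6,-3.4,0,0,0,1,2.4,-5.4,-3.4,0,0,0,1,3.2,-7.2,-3.4,0,0,0,1,4,-9,-3.4,0,0,0,1]'

```text
time: 31.5
ee_pos: [0.4736, -0.3388, 0.2549]
ee_rot: [179.8, 0.4, 179.2]
contact_force: [1.0, -0.3, 0.8]
grip_width: 0.0854
```

Emit:
apply_moves --targets '[0,-0.4,0,0,0,0,1,0,-1,0,0,0,0,1,0,-1,0,0,0,0,1,0,-1,0,0,0,0,1,0,-1,0,0,0,0,1,0,-1,0,0,0,0,1,0,-1,0,0,0,0,1,0,-1,0,0,0,0,1]'

```text
time: 32.5
ee_pos: [0.4733, -0.3687, 0.2549]
ee_rot: [179.8, 0.4, 179.2]
contact_force: [0.9, -0.3, 0.4]
grip_width: 0.0853
```

```bash
python3 to.py; python3 -c "
from snap import *
snap('wrist','w7',1.6)
s,st=load('w7');px=proj(s,[.485,-.424,.06],st)[0].astype(int);print(px)
x0,y0=max(px[0]-80,0),max(px[1]-80,0);print(x0,y0)
cv2.imwrite('pics/w7c.png',cv2.resize(cv2.imread('pics/w7.png')[y0:y0+150,x0:x0+200],None,fx=4,fy=4,interpolation=cv2.INTER_CUBIC))"
```

```text
32.5 [ 0.4733 -0.3687  0.2549] [179.8   0.4 179.2] 0.0853 [ 0.9 -0.3  0.4] [ -45.   18.   83.    0.   80. -134.]
[224 198]
144 118
```

View pics/w7c.png

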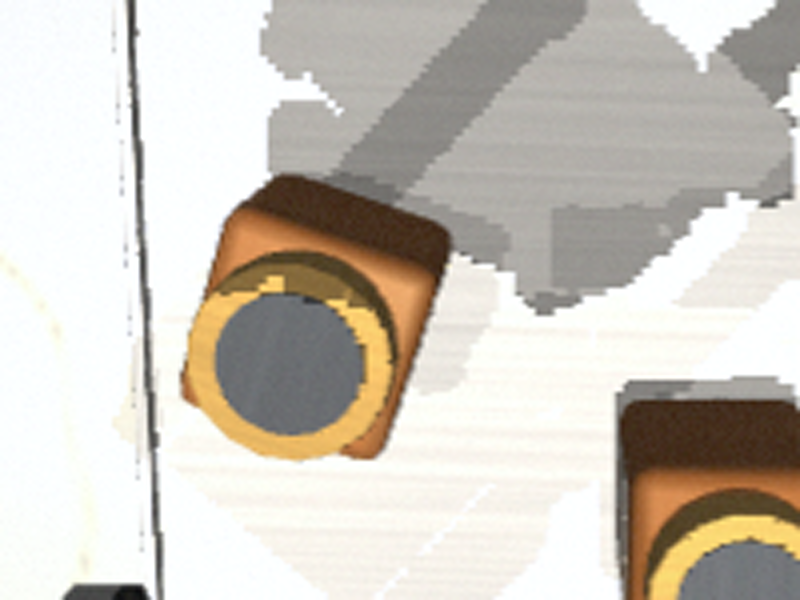

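In the crop, the rotated square's top-face corners are near (230,212), (440,275), (375,458) and (187,400).

Run:
```python
from snap import *
s,st=load("w7")
f=lambda x,y:(144+x/4,118+y/4)
e=onplane(s,[f(228,210),f(442,272),f(375,460),f(185,402)],.07,st)[:,:2]
print(e.round(4),e.mean(0)); 
for i in range(4):
    d=e[(i+1)%4]-e[i];print(np.linalg.norm(d).round(4),np.degrees(np.arctan2(d[1],d[0])).round(1))
l=onplane(s,[f(292,357)],.088,st);print(l)
for y in(179.2,162,252): print(y,go(st,[*l[0][:2],.059],y))
```

```text
[[ 0.455  -0.4427]
 [ 0.4706 -0.3928]
 [ 0.5181 -0.4112]
 [ 0.5023 -0.4571]] [ 0.48647433 -0.42592805]
0.0522 72.6
0.0509 -21.1
0.0485 -109.0
0.0495 163.1
[[ 0.48600026 -0.42638033  0.088     ]]
179.2 [-0.4  -1.94  6.53  0.02  0.04  0.  ]
162 [-0.4  -1.94  6.53  0.02  0.04  1.72]
252 [-0.4  -1.94  6.53 -0.01  0.04 -7.28]
```

Emit:
apply_moves --targets '[-0.2,-1,0.6,0,0,0.9,1,-0.4,-1.94,1.8,0,0,1.72,1,-0.4,-1.94,3.2,0,0,1.72,1,-0.4,-1.94,4.6,0,0,1.72,1,-0.4,-1.94,5.8,0,0,1.72,1,-0.4,-1.94,6.4,0,0,1.72,1,-0.4,-1.94,6.53,0,0,1.72,1,-0.4,-1.94,6.53,0,0,1.72,1]'

```text
time: 33.55
ee_pos: [0.4865, -0.4273, 0.0599]
ee_rot: [179.8, 0.4, 162.0]
contact_force: [1.2, -0.2, 0.5]
grip_width: 0.0855
```

Emit:
apply_moves --targets '[0,0,0,0,0,0,0,0,0,0,0,0,0,0,0,0,0,0,0,0,0,0,0,-1,0,0,0,0,0,0,-2.2,0,0,0,0,0,0,-3.6,0,0,0,0,0,0,-5,0,0,0,0,0,0,-6.8,0,0,0,0]'

```text
time: 34.55
ee_pos: [0.484, -0.4266, 0.2637]
ee_rot: [179.7, 0.2, 162.0]
contact_force: [1.0, -0.4, -2.6]
grip_width: 0.0537
```

```bash
python3 to.py .519,-.063,.26,179.1
```

```text
34.55 [ 0.484  -0.4266  0.2637] [179.7   0.2 162. ] 0.0537 [ 1.  -0.4 -2.6] [ -48.   21.   76.    0.   83. -120.]
.519,-.063,.26,179.1 [ 2.63 11.89  0.18  0.03  0.03 -1.71]
```

Emit:
apply_moves --targets '[0.2,1,0,0,0,-0.3,0,0.5,2.4,0,0,0,-0.6,0,0.9,4,0,0,0,-0.9,0,1.3,5.7,0,0,0,-1.2,0,1.7,7.5,0,0,0,-1.5,0,2.1,9.3,0,0,0,-1.7,0,2.4,10.8,0,0,0,-1.7,0,2.63,11.9,0.1,0,0,-1.7,0]'

```text
time: 35.55
ee_pos: [0.5185, -0.0604, 0.2623]
ee_rot: [179.7, 0.3, 179.1]
contact_force: [0.6, 0.0, -2.2]
grip_width: 0.0535
```

```bash
python3 to.py .519,-.062,.156,179.1
```

```text
35.55 [ 0.5185 -0.0604  0.2623] [179.7   0.3 179.1] 0.0535 [ 0.6  0.  -2.2] [ -15.   11.   91.    0.   78. -104.]
.519,-.062,.156,179.1 [ 0.   -0.07  3.54  0.03  0.03  0.  ]
```

Emit:
apply_moves --targets '[0,-0.06,0.8,0,0,0,0,0,-0.06,2,0,0,0,0,0,-0.06,3,0,0,0,0,0,-0.06,3.45,0,0,0,0,0,-0.06,3.54,0,0,0,0,0,-0.06,3.54,0,0,0,0,0,-0.06,3.54,0,0,0,0.8,0,-0.06,3.54,0,0,0,0.8]'

```text
time: 36.55
ee_pos: [0.5192, -0.0619, 0.1563]
ee_rot: [179.8, 0.3, 179.1]
contact_force: [0.1, 0.2, -0.4]
grip_width: 0.0684
```

Emit:
apply_moves --targets '[0,0,-0.4,0,0,0,0.8,0,0,-1.4,0,0,0,0.8,0,0,-2.6,0,0,0,0.8,0,-1.5,-3.2,0,0,0,1,0,-3.2,-3.2,0,0,0,1,0,-5,-3.2,0,0,0,1,0,-6.8,-3.2,0,0,0,1,0,-8.65,-3.2,0,0,0,1]'

```text
time: 37.55
ee_pos: [0.5146, -0.3236, 0.2522]
ee_rot: [179.8, 0.4, 179.1]
contact_force: [0.2, 0.3, 1.3]
grip_width: 0.0852
```

```bash
python3 to.py
python3 - <<'E'
from snap import *
s,st=snap('wrist','w8',1.6)
a=s["img"];hsv=cv2.cvtColor(a,cv2.COLOR_RGB2HSV)
px=proj(s,[.5486,-.3215,.088],st)[0];print(px)
m=((hsv[...,0]>18)&(hsv[...,0]<30)&(hsv[...,1]>120)&(hsv[...,2]>110)).astype(np.uint8)
y,x=np.nonzero(m);k=np.hypot(x-px[0],y-px[1])<70
c,r=cv2.minEnclosingCircle(np.c_[x,y][k].astype(np.float32).reshape(-1,1,2));print(c,r,k.sum())
p=onplane(s,[c],.088,st)[0];print(p,go(st,[*p[:2],.059],179.1))
E
```

```text
37.55 [ 0.5146 -0.3236  0.2522] [179.8   0.4 179.1] 0.0852 [0.2 0.3 1.3] [ -39.   18.   82.    0.   80. -128.]
[282.56738925 229.21879334]
(282.7319030761719, 228.7625732421875) 24.942991256713867 552
[ 0.54815458 -0.3213419   0.088     ] [-1.07  0.07  6.45  0.02  0.04  0.  ]
```

Emit:
apply_moves --targets '[-0.5,0.07,0.8,0,0,0,1,-1.07,0.07,2,0,0,0,1,-1.07,0.07,3.4,0,0,0,1,-1.07,0.07,4.8,0,0,0,1,-1.07,0.07,5.9,0,0,0,1,-1.07,0.07,6.4,0,0,0,1,-1.07,0.07,6.45,0,0,0,1,-1.07,0.07,6.45,0,0,0,1]'

```text
time: 38.6
ee_pos: [0.5489, -0.3321, 0.0598]
ee_rot: [-179.6, 0.5, 178.9]
contact_force: [-1.0, 0.6, 0.1]
grip_width: 0.0853
```

Emit:
apply_moves --targets '[0,0,0,0,0,0,0,0,0,0,0,0,0,0,0,0,0,0,0,0,0,0,0,-1,0,0,0,0,0,0,-2.2,0,0,0,0,0,0,-3.6,0,0,0,0,0,0,-5,0,0,0,0,0,0,-6.8,0,0,0,0]'

```text
time: 39.6
ee_pos: [0.5461, -0.3306, 0.2638]
ee_rot: [-179.7, 0.4, 178.9]
contact_force: [0.4, 0.1, -3.0]
grip_width: 0.0535
```

```bash
python3 to.py .519,.028,.265,179.1
```

```text
39.6 [ 0.5461 -0.3306  0.2638] [-179.7    0.4  178.9] 0.0535 [ 0.4  0.1 -3. ] [ -37.   21.   77.   -0.   82. -126.]
.519,.028,.265,179.1 [ 1.13 11.93 -0.12 -0.03  0.04 -0.02]
```

Run:
```python
from snap import *
s,st=snap('top','t2',1.7)
cv2.imwrite("pics/t2c.png",cv2.resize(cv2.imread("pics/t2.png")[150:300,130:430],None,fx=2.6,fy=2.6,interpolation=cv2.INTER_CUBIC))
```

```text
(no output)
```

View pics/t2c.png

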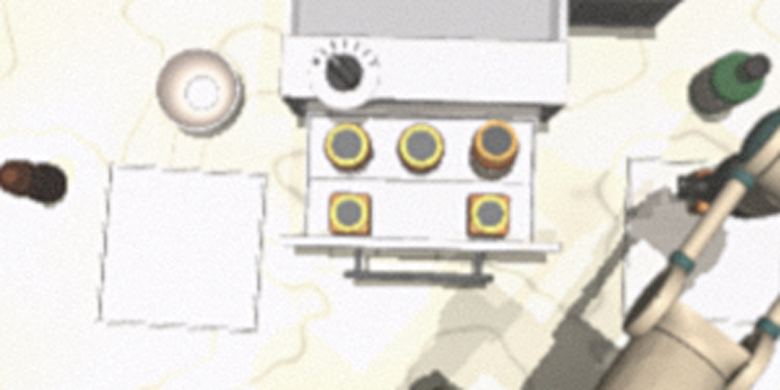

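Five jars are on the shelf. The lids are at crop (348,146), (421,147) and (496,142) in the far row, and (350,212) and (490,214) in the near row. I compute their positions in the row frames.

Run:
```python
from snap import *
s,st=load("t2")
f=lambda x,y:(130+x/2.6,150+y/2.6)
print(onplane(s,[f(348,146),f(421,147),f(496,142),f(350,212),f(490,214)],.184).round(4))
print("divider",onplane(s,[f(306,177),f(530,181)],.112).round(4))
print("panel inner top",onplane(s,[f(283,238),f(560,243)],.196).round(4))
```

```text
[[ 0.6021  0.1198  0.184 ]
 [ 0.6015  0.0266  0.184 ]
 [ 0.6085 -0.069   0.184 ]
 [ 0.5178  0.1165  0.184 ]
 [ 0.5166 -0.0615  0.184 ]]
divider [[ 0.5667  0.1787  0.112 ]
 [ 0.5634 -0.1196  0.112 ]]
panel inner top [[ 0.484   0.2002  0.196 ]
 [ 0.4804 -0.1485  0.196 ]]
```

Emit:
apply_moves --targets '[0.1,1,0,0,0,0,0,0.2,2.4,-0.1,0,0,0,0,0.4,4,-0.1,0,0,0,0,0.6,5.7,-0.1,0,0,0,0,0.8,7.5,-0.1,0,0,0,0,1,9.3,-0.1,0,0,0,0,1.1,10.9,-0.1,-0.03,0,0,0,1.1,11.95,0,-0.03,0,0,0]'

```text
time: 40.65
ee_pos: [0.5213, 0.0289, 0.2665]
ee_rot: [-179.4, 1.0, 179.0]
contact_force: [0.7, -0.0, -3.1]
grip_width: 0.0533
```

```bash
python3 to.py .519,.028,.156,179.1
```

```text
40.65 [0.5213 0.0289 0.2665] [-179.4    1.   179. ] 0.0533 [ 0.7 -0.  -3.1] [ -4.  10.  91.  -1.  77. -93.]
.519,.028,.156,179.1 [ 0.14  0.    3.68 -0.06  0.1  -0.01]
```

Place it, then back off upwards and towards the robot to inspect the whole shelf with the wrist camera.

Emit:
apply_moves --targets '[0.1,0,0.8,-0.06,0.1,0,0,0.1,0,2,-0.06,0.1,0,0,0.1,0,3,-0.06,0.1,0,0,0.1,0,3.58,-0.06,0.1,0,0,0.1,0,3.68,-0.06,0.1,0,0,0.1,0,3.68,-0.06,0.1,0,0,0.1,0,3.68,-0.06,0.1,0,0.8,0.1,0,3.68,-0.06,0.1,0,0.8]'

```text
time: 41.65
ee_pos: [0.52, 0.028, 0.1559]
ee_rot: [180.0, 0.0, 179.0]
contact_force: [-0.7, 0.3, 0.2]
grip_width: 0.0682
```

Emit:
apply_moves --targets '[0,0,-0.4,0,0,0,0.8,0,0,-1.4,0,0,0,0.8,0,0,-2.6,0,0,0,0.8,1,0,-4.2,0,0,0,0.6,2,0,-5.8,0,0,0,0.35,3,0,-7,0,0,0,0.35,4,0,-7.5,0,0,0,0.35,4.8,0,-7.5,0,0,0,0.35]'

```text
time: 42.65
ee_pos: [0.3752, 0.0302, 0.3833]
ee_rot: [-180.0, 0.3, 179.0]
contact_force: [0.8, 0.8, -0.3]
grip_width: 0.0296
```

```bash
python3 to.py
python3 - <<'E'
from snap import *
s,st=snap('wrist','w9',1.4)
E
```

```text
42.65 [0.3752 0.0302 0.3833] [-180.     0.3  179. ] 0.0296 [ 0.8  0.8 -0.3] [ -6.  -5.  91.   0.  93. -95.]
```

View pics/w9.png

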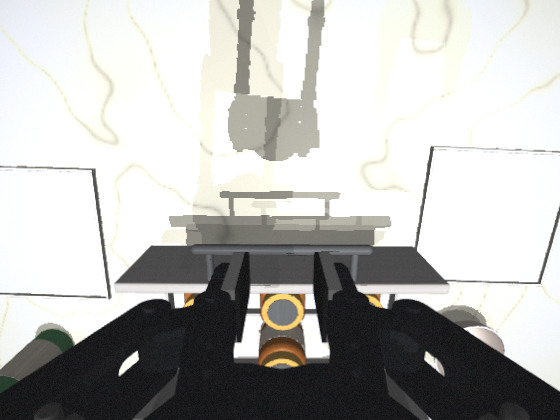

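The trays are empty and the middle jars are visible, but the fingers hide the rest. I check all six jars in one combined top and side crop.

Run:
```python
from snap import *
s,st=snap('top','t3',1.7); s2,_=snap('side','s3',1.5)
A=cv2.imread("pics/t3.png")[165:265,225:355];p=proj(s2,[.56,.027,.14])[0].astype(int);print(p)
x0,y0=p[0]-90,p[1]-70;print(x0,y0)
B=cv2.imread("pics/s3.png")[y0:y0+140,x0:x0+180]
A=cv2.resize(A,(390,300),interpolation=cv2.INTER_CUBIC);B=cv2.resize(B,(386,300),interpolation=cv2.INTER_CUBIC)
cv2.imwrite("pics/c3.png",np.hstack([A,B]))
```

```text
[266 233]
176 163
```

View pics/c3.png

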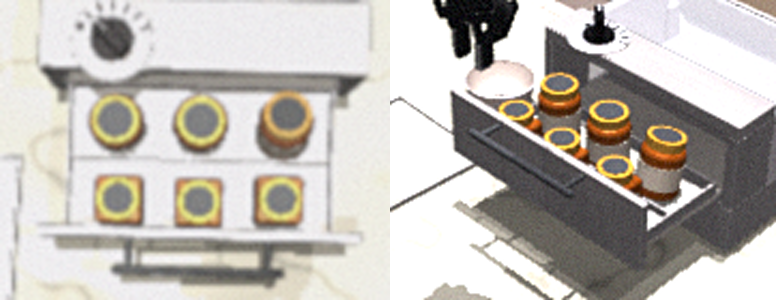

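Run:
```python
from snap import *
t,_=load("t3");s,_=load("s3")
ft=lambda x,y:(225+x/3,165+y/3); fs=lambda x,y:(176+(x-390)*180/386,163+y*140/300)
for n,a,b in [("farL",(115,119),(561,84)),("farM",(200,121),(609,114)),("farR",(289,112),(665,140)),("nL",(118,198),(519,112)),("nM",(199,203),(562,139)),("nR",(278,199),(615,167))]:
    X,e=tri(t,ft(*a),s,fs(*b));print(n,X.round(4),round(e,4),"plane",onplane(t,[ft(*a)],.184)[0][:2].round(4))
# gray lid discs, measured in the pixels
for name,d,P in (("top",t,[(.602,.12),(.6015,.027),(.6085,-.069)]),("side",s,[(.602,.12),(.6015,.027),(.6085,-.069)])):
    for q in P: print(name,proj(d,[*q,.184])[0].round(1))
# upright jar prediction in side view: foot/lid columns and silhouettes
for q in [(.605,-.068)]:
    print("side foot/lid",proj(s,[[*q,.1],[*q,.184]]).round(1),"top",proj(t,[[*q,.1],[*q,.184]]).round(1))
A=cv2.imread("pics/t3.png")[190:222,250:340];B=cv2.imread("pics/s3.png")[190:270,220:330]
cv2.imwrite("pics/c4.png",np.vstack([cv2.resize(A,(720,256),interpolation=cv2.INTER_LANCZOS4),cv2.resize(B,(462,336),interpolation=cv2.INTER_LANCZOS4)[:, :462].repeat(1,0) if 0 else np.pad(cv2.resize(B,(462,336),interpolation=cv2.INTER_LANCZOS4),((0,0),(0,258),(0,0)))]))
```

```text
farL [0.6091 0.12   0.1814] 0.005 plane [0.6071 0.1216]
farM [0.6072 0.0262 0.1769] 0.0031 plane [0.6055 0.0274]
farR [ 0.6154 -0.07    0.1783] 0.0035 plane [ 0.6161 -0.0709]
nL [0.522  0.1155 0.179 ] 0.0061 plane [0.5196 0.1174]
nM [0.5159 0.0269 0.1821] 0.0032 plane [0.5147 0.0281]
nR [ 0.5214 -0.0607  0.1799] 0.0042 plane [ 0.5198 -0.0589]
top [263.8 206.2]
top [291.8 206.5]
top [320.8 204.6]
side [253.2 202.4]
side [276.1 214.9]
side [303.1 227.5]
side foot/lid [[300.4 251.3]
 [302.  227.9]] top [[318.7 207.8]
 [320.5 205.7]]
```

View pics/c4.png

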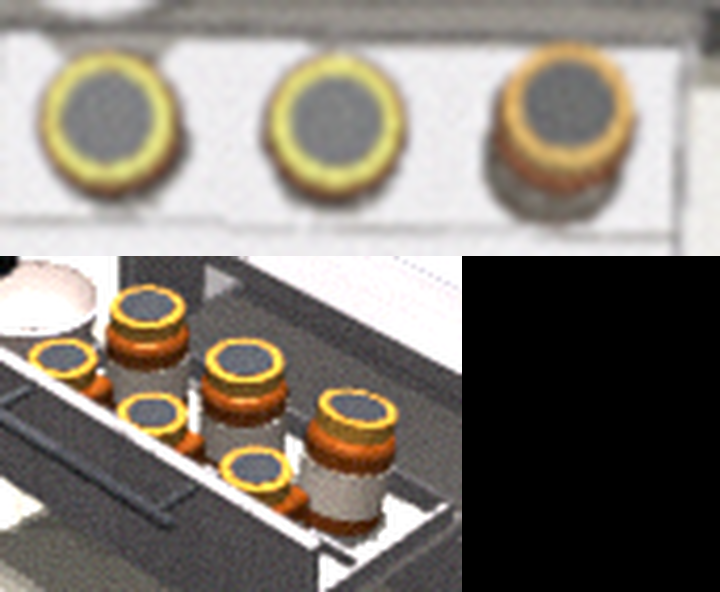

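The right round jar leans back: its lid is at crop (567,103) and its near foot at (553,222), on the divider line, so its foot is standing on the divider. I grip it again, lift it, move it inwards and set it down.

```bash
python3 - <<'E'
from snap import *
t,_=load("t3")
f=lambda x,y:(250+x/8,190+y/8)
print("foot front",onplane(t,[f(553,222)],.112),"lid",onplane(t,[f(567,103)],.184),"lidL,M",onplane(t,[f(109,113),f(336,120)],.184))
print("divider",onplane(t,[f(200,223),f(640,233)],.112),"backstop",onplane(t,[f(300,36),f(650,44)],.12))
E
python3 to.py .603,-.069,.28,179.1 .603,-.069,.154,179.1
```

```text
foot front [[ 0.56949725 -0.06875541  0.112     ]] lid [[ 0.61426497 -0.06939229  0.184     ]] lidL,M [[0.60891021 0.12064481 0.184     ]
 [0.60658418 0.02634116 0.184     ]]
divider [[ 0.56803408  0.08399805  0.112     ]
 [ 0.56498545 -0.10631724  0.112     ]] backstop [[ 0.64888054  0.0412106   0.12      ]
 [ 0.64629255 -0.10993693  0.12      ]]
42.8 [0.3753 0.0303 0.3819] [180.    0.2 179. ] 0.0299 [-0.   0.3 -0.5] [ -6.  -5.  92.   0.  93. -95.]
.603,-.069,.28,179.1 [-7.64 -3.18  3.42  0.    0.02 -0.01]
.603,-.069,.154,179.1 [-7.62 -3.18  7.62  0.    0.02 -0.01]
```

Emit:
apply_moves --targets '[-1.2,-0.5,0.5,0,0,0,0.9,-2.6,-1.1,1,0,0,0,0.9,-4,-1.7,1.6,0,0,0,0.9,-5.4,-2.3,2.2,0,0,0,0.9,-6.6,-2.8,2.8,0,0,0,0.9,-7.4,-3.18,3.3,0,0,0,0.9,-7.4,-3.18,3.4,0,0,0,0.9,-7.4,-3.18,3.4,0,0,0,0.9]'

```text
time: 43.8
ee_pos: [0.5957, -0.0686, 0.2799]
ee_rot: [180.0, 0.1, 179.0]
contact_force: [0.3, 0.3, 1.1]
grip_width: 0.077
```

```bash
python3 to.py .597,-.069,.158,179.1
```

```text
43.8 [ 0.5957 -0.0686  0.2799] [1.80e+02 1.00e-01 1.79e+02] 0.077 [0.3 0.3 1.1] [ -13.   17.   80.    0.   83. -102.]
.597,-.069,.158,179.1 [-0.04 -0.01  4.06  0.    0.01 -0.01]
```

Emit:
apply_moves --targets '[0,0,0.8,0,0,0,0.9,0,0,1.8,0,0,0,0.9,0,0,2.8,0,0,0,0.9,0,0,3.6,0,0,0,0.9,0,0,4,0,0,0,0.9,0,0,4.05,0,0,0,0.9,0,0,4.05,0,0,0,0,0,0,4.05,0,0,0,0]'

```text
time: 44.8
ee_pos: [0.5965, -0.0687, 0.1601]
ee_rot: [180.0, 0.2, 179.0]
contact_force: [-0.8, -0.0, 4.5]
grip_width: 0.0597
```

Emit:
apply_moves --targets '[0,0,0,0,0,0,0,0,0,-0.3,0,0,0,0,0,0,-0.6,0,0,0,0,-0.15,0,-0.6,0,0,0,0,-0.3,0,-0.6,0,0,0,0,-0.3,0,-0.5,0,0,0,0,-0.3,0,-0.5,0,0,0,0,-0.3,0,-0.5,0,0,0,0]'

```text
time: 45.8
ee_pos: [0.6053, -0.0688, 0.1748]
ee_rot: [180.0, 0.2, 179.0]
contact_force: [1.1, 0.5, -1.6]
grip_width: 0.0598
```

```bash
python3 to.py
```

```text
45.8 [ 0.6053 -0.0688  0.1748] [180.    0.2 179. ] 0.0598 [ 1.1  0.5 -1.6] [ -13.   21.   89.    0.   70. -102.]
```

Emit:
apply_moves --targets '[0,0,0.2,0,0,0,0,0,0,0.4,0,0,0,0,0,0,0.5,0,0,0,0,0,0,0.5,0,0,0,0.75,0,0,0.5,0,0,0,0.8,0,0,0.5,0,0,0,0.88,0,0,0.5,0,0,0,0.88,0,0,0.5,0,0,0,0.88]'

```text
time: 46.8
ee_pos: [0.6053, -0.0687, 0.1599]
ee_rot: [180.0, 0.2, 179.0]
contact_force: [0.6, -0.1, -1.1]
grip_width: 0.0749
```

Emit:
apply_moves --targets '[0,0,-0.6,0,0,0,0.88,0,0,-1.6,0,0,0,0.88,0,0,-2.8,0,0,0,0.88,1,0,-3.8,0,0,0,0.6,2.5,0,-4.2,0,0,0,0.35,4,0,-4.2,0,0,0,0.35,5.5,0,-4.2,0,0,0,0.35,6.5,0,-4.2,0,0,0,0.35]'

```text
time: 47.8
ee_pos: [0.4078, -0.0652, 0.2854]
ee_rot: [180.0, 0.2, 179.0]
contact_force: [0.8, 0.1, 0.9]
grip_width: 0.0301
```

```bash
python3 to.py
python3 - <<'E'
from snap import *
t,st=snap('top','t5',1.7); s2,_=snap('side','s5',1.5)
A=cv2.imread("pics/t5.png")[165:265,225:355];B=cv2.imread("pics/s5.png")[180:270,210:330]
cv2.imwrite("pics/c5.png",np.hstack([cv2.resize(A,(390,300),interpolation=cv2.INTER_CUBIC),cv2.resize(B,(400,300),interpolation=cv2.INTER_CUBIC)]))
E
```

```text
47.8 [ 0.4078 -0.0652  0.2854] [180.    0.2 179. ] 0.0301 [0.8 0.1 0.9] [ -19.    0.  100.    0.   80. -108.]
```

View pics/c5.png

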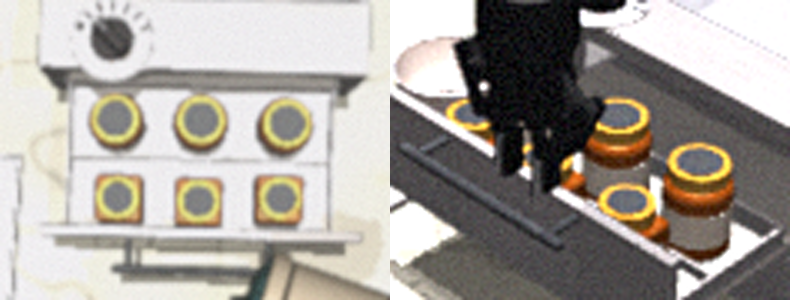

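All six jars now stand upright in their rows: far lids at crop (115,119), (200,119) and (284,122), near lids at (118,198), (199,203) and (278,199). That was my 16th picture, so from here I check by numbers only.

```bash
cat > lids.py <<'E'
from snap import *
def lids(s,guess,z=.184):
    a=s["img"].astype(int); out=[]
    hsv=cv2.cvtColor(s["img"],cv2.COLOR_RGB2HSV)
    m=(hsv[...,0]>21)&(hsv[...,0]<34)&(hsv[...,1]>100)&(hsv[...,2]>60)
    Y,X=np.nonzero(m)
    for g in guess:
        p=proj(s,[*g,z])[0];k=np.hypot(X-p[0],Y-p[1])<11
        if k.sum()<8: out.append([np.nan]*4);continue
        c,r=cv2.minEnclosingCircle(np.c_[X,Y][k].astype(np.float32).reshape(-1,1,2))
        out.append([*onplane(s,[c],z)[0][:2],r,k.sum()])
    return np.array(out)
E
python3 - <<'E'
from lids import *
t,_=load("t5")
G=[(.607,.12),(.607,.026),(.607,-.069),(.52,.117),(.515,.028),(.52,-.06)]
print(lids(t,G).round(4))
E
python3 to.py .435,.03,.285,89.2 .435,.03,.187,89.2
```

```text
[[ 6.0820e-01  1.2210e-01  7.9864e+00  7.0000e+01]
 [ 6.0720e-01  2.8000e-02  8.0057e+00  7.1000e+01]
 [ 6.0430e-01 -6.7000e-02  8.0116e+00  6.6000e+01]
 [ 5.2130e-01  1.1850e-01  7.1590e+00  6.5000e+01]
 [ 5.1770e-01  3.0500e-02  7.2477e+00  6.4000e+01]
 [ 5.2120e-01 -6.0000e-02  7.1773e+00  5.7000e+01]]
47.9 [ 0.4069 -0.065   0.2856] [1.80e+02 1.00e-01 1.79e+02] 0.03 [ 0.9  0.1 -1.1] [ -19.    0.  100.    0.   80. -108.]
.435,.03,.285,89.2 [-0.88  3.18  0.02  0.01  0.01  8.98]
.435,.03,.187,89.2 [-0.87  3.18  3.29  0.01  0.01  8.98]
```

Emit:
apply_moves --targets '[-0.1,0.5,0,0,0,1,0.33,-0.2,1,0,0,0,2,0.33,-0.4,1.5,0,0,0,3,0.33,-0.5,2,0,0,0,4,0.33,-0.7,2.5,0,0,0,5,0.33,-0.88,3.18,0,0,0,6,0.33,-0.88,3.18,0,0,0,7,0.33,-0.88,3.18,0,0,0,8,0.33]'

```text
time: 48.9
ee_pos: [0.4363, 0.0304, 0.2856]
ee_rot: [179.8, -0.0, 98.7]
contact_force: [-0.2, 0.5, 0.4]
grip_width: 0.0286
```

Emit:
apply_moves --targets '[0,0,0,0,0,1,0.33,0,0,0,0,0,1,0.33,0,0,0,0,0,1,0.33,0,0,0,0,0,1,0.33,0,0,0,0,0,1,0.33,0,0,0,0,0,1,0.33,0,0,0,0,0,1,0.33,0,0,0,0,0,1,0.33]'

```text
time: 49.9
ee_pos: [0.4363, 0.0304, 0.2857]
ee_rot: [179.8, -0.0, 88.7]
contact_force: [0.1, 0.1, 0.3]
grip_width: 0.028
```

```bash
python3 to.py .435,.03,.187,89.2
python3 - <<'E'
from snap import *
s,st=snap('wrist','w10',1.5)
# dark bar edge crossings along x at several y, using plane z=.186: sample gray along world-x lines
g=cv2.cvtColor(s["img"],cv2.COLOR_RGB2GRAY)
for y in (.065,.08,.095):
    xs=np.arange(.40,.49,.004);px=proj(s,[[x,y,.189] for x in xs],st)
    print(y,[int(g[int(v),int(u)]) if 0<=v<420 and 0<=u<560 else -1 for u,v in px])
E
```

```text
49.9 [0.4363 0.0304 0.2857] [179.8  -0.   88.7] 0.028 [0.1 0.1 0.3] [-5.  2. 98.  0. 80. -4.]
.435,.03,.187,89.2 [-0.02 -0.05  3.29  0.02 -0.   -0.05]
0.065 [140, 151, 150, 151, 150, 151, 151, 150, 150, 150, 45, 59, 49, 117, 129, 148, 129, 56, 55, 56, 61, 184, 184]
0.08 [153, 153, 153, 156, 154, 154, 153, 153, 153, 154, 62, 98, 81, 213, 150, 149, 130, 55, 57, 56, 58, 185, 184]
0.095 [217, 217, 218, 218, 218, 218, 218, 217, 136, 153, 109, 92, 82, 213, 117, 119, 100, 67, 57, 55, 56, 184, 200]
```

Emit:
apply_moves --targets '[0,0.15,0.6,0,0,0,0.33,0,0.15,1.3,0,0,0,0.33,0,0.15,2,0,0,0,0.33,0,0.15,2.7,0,0,0,0.33,0,0.15,3.2,0,0,0,0.33,0,0.15,3.25,0,0,0,0.33,0,0.15,3.25,0,0,0,0,0,0.15,3.25,0,0,0,0]' --newtons 40

```text
time: 50.95
ee_pos: [0.442, 0.0303, 0.1888]
ee_rot: [179.7, -0.0, 88.7]
contact_force: [1.2, 0.3, -1.4]
grip_width: 0.0095
```

Emit:
apply_moves --targets '[0,0.06,0,0,0,0,0,0,0.2,0,0,0,0,0,0,0.45,0,0,0,0,0,-0.01,0.8,0,0,0,0,0,-0.02,1.2,0,0,0,0,0,-0.03,1.5,0,0,0,0,0,-0.03,1.7,0,0,0,0,0,-0.03,1.8,0,0,0,0,0]'

```text
time: 51.95
ee_pos: [0.4967, 0.0291, 0.1888]
ee_rot: [179.7, -0.1, 88.7]
contact_force: [-2.6, 5.4, -1.7]
grip_width: 0.0094
```

Emit:
apply_moves --targets '[0,0.06,0,0,0,0,0,0,0.2,0,0,0,0,0,0,0.45,0,0,0,0,0,-0.01,0.8,0,0,0,0,0,-0.02,1.2,0,0,0,0,0,-0.03,1.5,0,0,0,0,0,-0.03,1.7,0,0,0,0,0,-0.03,1.8,0,0,0,0,0]'

```text
time: 52.95
ee_pos: [0.552, 0.028, 0.1888]
ee_rot: [179.6, -0.3, 88.7]
contact_force: [-2.0, 5.9, -2.5]
grip_width: 0.0095
```

```bash
python3 to.py .611,.0275,.188,89.2
python3 - <<'E'
from lids import *
t,_=snap('top','t6')
E
```

```text
52.95 [0.552  0.028  0.1888] [179.6  -0.3  88.7] 0.0095 [-2.   5.9 -2.5] [-4. 16. 95.  0. 69. -3.]
.611,.0275,.188,89.2 [ 0.03  1.97  0.04  0.04 -0.03 -0.05]
```

Emit:
apply_moves --targets '[0.01,0.06,0,0,0,0,0,0.02,0.2,0,0,0,0,0,0.02,0.45,0,0,0,0,0,0.02,0.8,0,0,0,0,0,0.02,1.15,0,0,0,0,0,0.02,1.45,0,0,0,0,0,0.02,1.65,0,0,0,0,0,0.02,1.75,0,0,0,0,0]'

```text
time: 54.0
ee_pos: [0.6053, 0.0269, 0.1889]
ee_rot: [179.6, -0.2, 88.7]
contact_force: [-1.4, -1.2, -4.7]
grip_width: 0.0096
```

Emit:
apply_moves --targets '[0,0.05,0,0,0,0,0,0,0.15,0,0,0,0,0,0,0.25,0,0,0,0,0,0,0.35,0,0,0,0,0,0,0.42,0,0,0,0,0,0,0.45,0,0,0,0,0,0,0.45,0,0,0,0,0,0,0.45,0,0,0,0,0]'

```text
time: 55.0
ee_pos: [0.6122, 0.0268, 0.1888]
ee_rot: [-179.6, -0.2, 88.7]
contact_force: [-15.6, -1.9, 4.0]
grip_width: 0.0092
```

The shelf is shut at its stop, with a bar travel of 170 mm and a 16 N stop force. I release, rise and look at the dial, measuring it by numbers.

Emit:
apply_moves --targets '[0,0,0,0,0,0,0.33,0,0,0,0,0,0,0.33,0,0,0,0,0,0,0.33,0,0,-0.8,0,0,0,0.33,0,0,-2.2,0,0,0,0.33,0,0,-3.8,0,0,0,0.35,0.4,0.4,-5,0,0,0,0.35,0.8,1.4,-5.8,0,0,0,0.35]'

```text
time: 56.0
ee_pos: [0.6576, 0.0494, 0.3665]
ee_rot: [-180.0, -0.2, 88.7]
contact_force: [1.2, 0.3, -0.1]
grip_width: 0.0297
```

```bash
python3 to.py
python3 - <<'E'
from snap import *
s,st=snap('wrist','w11',1.0)
g=cv2.cvtColor(s["img"],cv2.COLOR_RGB2GRAY);print(proj(s,[.685,.122,.263],st))
# rectified top-down patch at z=.263, 0.5 mm/px, x to right? rows: -x.. use world x up, y left
def rect(z,c,h=.035,n=140):
    ax=np.linspace(h,-h,n);X,Y=np.meshgrid(c[0]+ax,c[1]+ax,indexing="ij")
    P=proj(s,np.c_[X.ravel(),Y.ravel(),np.full(X.size,z)],st).astype(np.float32).reshape(n,n,2)
    return cv2.remap(g,P[...,0],P[...,1],cv2.INTER_LINEAR,borderValue=0)
top=rect(.263,(.685,.122)); np.save("top.npy",top)
sk=rect(.232,(.685,.122),.045,90)
for nm,im in(("top",top[::4,::4]),("skirt",sk[::3,::3])):
    print(nm)
    for r in im: print("".join("#%+-. "[min(5,int(v)//43)] for v in r))
E
```

```text
56.0 [0.6576 0.0494 0.3665] [-180.    -0.2   88.7] 0.0297 [ 1.2  0.3 -0.1] [-2. 21. 62.  0. 97. -1.]
[[319.69510016 110.89240469]]
top
------....%.....++.....%-..........
..........+-....+-....-%.....---...
..........-%....--....%+......-....
...-%......+..........%......-.-...
.-..+%....%%..........-.....+%.-...
.....+%..+%%#...--.........+%......
......+--.+%##%%%%%%%.....+%.......
.......#%-.+%%#%%%%%%%+..........-.
.+-...-#%%-.+%##%%%%%%%%..........-
-%%%...##%%-.+%##%%%%%%%+........+-
%%%+...-##%%-.+%##%%%%%%%+....-%%%.
.%%....%###%%-%%%##%%%%%%%...+%+...
.......%%###%%%%%%##%%%%%%-........
......-%%####%%%%%%##%%%%%%........
......+%%%####%%%%%%##%%%%%........
......%%%%%####%%%%%%##%%%#........
......+%%%%%####%%%%%%##%%#........
......-%%%%%%####%%%%%%##%#........
.......%%%%%%%####%%%%%###%........
.......%%%%%%%%%##%%%%%%##-........
.......-%%%%%%%%####%%%%##.........
........%%%%%%%%%####%%##-.........
........-%%%%%%%%%######%-.........
.........-%%%%%%%%%####%+.........+
...........%%%%%%%%%##%-..........-
............+%#%%###++-..........-.
-..............---...........
[... 530 characters left out ...]
%#%%%%%%..........
..%%+..+#%%.+%#%%%%%%....+%-..
..-%...%##%%+%%#%%%%%-..%+..-.
.......%###%%%%%#%%%%%........
.......%%%##%%%%%#%%%%........
......-%%%###%%%%%#%%%........
.......%%%%###%%%%%#%%........
.......%%%%%###%%%%##%........
.......%%%%%%%##%%%%#%......-.
-......-%%%%%%###%%%#.......+.
........%%%%%%%###%#%.........
.........%%%%%%%###%..........
..........+%%%%%%#+-........-.
............-+++..........-...
........................--++-.
+---....................-++++.
----...................-%%%%%%
.......................+++++++
.....................--+++++++
--+++++++-.........+-+++++++++
..--++++++++++-+++++%%++++++++
...................+%%++++++++
...................+%%++++++++
```

The pointer is at 45° to the left of straight in, so the dial is on setting 1. The skirt is centred at about (0.692,0.125). I grip along the bar and turn it 69° clockwise.

```bash
python3 to.py .691,.125,.31,44.9
```

```text
56.05 [0.6629 0.0509 0.3677] [179.5  -0.3  88.8] 0.0301 [5.5 0.8 3.1] [-2. 22. 61.  0. 97. -0.]
.691,.125,.31,44.9 [ 2.48  0.87  1.94  0.03 -0.05  4.39]
```

Emit:
apply_moves --targets '[0.4,0.15,0.2,0,0,0.8,0.35,0.9,0.3,0.5,0,0,1.6,0.35,1.4,0.5,0.9,0,0,2.4,0.35,1.9,0.7,1.3,0,0,3.2,0.35,2.3,0.87,1.7,0,0,4,0.35,2.48,0.87,1.94,0.03,-0.05,4.39,0.35,2.48,0.87,1.94,0.03,-0.05,4.39,0.35,2.48,0.87,1.94,0.03,-0.05,4.39,0.35]'

```text
time: 57.05
ee_pos: [0.6918, 0.1248, 0.3105]
ee_rot: [179.9, -0.1, 44.9]
contact_force: [0.1, -0.4, -0.1]
grip_width: 0.0298
```

```bash
python3 to.py .691,.125,.256,44.9
python3 - <<'E'
from snap import *
s,st=snap('wrist','w12',1.0)
g=cv2.cvtColor(s["img"],cv2.COLOR_RGB2GRAY)
h,n=.035,35
ax=np.linspace(h,-h,n);X,Y=np.meshgrid(.691+ax,.125+ax,indexing="ij")
P=proj(s,np.c_[X.ravel(),Y.ravel(),np.full(X.size,.263)],st).astype(np.float32).reshape(n,n,2)
im=cv2.remap(g,P[...,0],P[...,1],cv2.INTER_LINEAR,borderValue=0)
for r in im: print("".join("#%+-. "[min(5,int(v)//43)] for v in r))
E
```

```text
57.05 [0.6918 0.1248 0.3105] [ 1.799e+02 -1.000e-01  4.490e+01] 0.0298 [ 0.1 -0.4 -0.1] [ 5. 26. 62. -0. 92. 50.]
.691,.125,.256,44.9 [-0.02 -0.03  1.82  0.01 -0.01  0.  ]
.%-...............%..-+++%+%%%%%%%-
..%-.................+++#+++%%%%%+%
...%-...............-+%#++++%%%++%+
.........+#######-..-+%++++++%%%%%%
........##########%+.++++++++%%%%+-
+.....+#############+++++++++++++--
%....-###############++++++##+%%+++
....-#################+++##++++%%%%
...-%#####%###########+++++++.-%%%%
..--######++###########+++++%+-%###
----#######++##########++++%%%%%###
---+########++#########+++%%%%%%%##
---+########%++########++%##%%%%%%%
---+#########%++#######+++%###%%%%%
---+###########+#######++++%####%%%
-+++###################+++++%#####%
-++++#################%+++++-%#####
+++++%#################++++---+####
++++++##################+------%###
+++++++##################+---+-+%##
++++++++##################+--+-++%#
++++++++++#######+########%-+++++++
+++++++++++++++++--#######%++++++++
-+++++++--+++++++---#####%-++++++++
---++++---++++++++---###%-+-+++++++
.--++++---++#+++++----%+----------+
...-++----+%##++++------...........
....------%%%##+++----.............
......----%%%###++--...............
.........-%%%%###%%................
...........%%%#####................
..........%%%%%####-...............
.........%##%%%#####-..............
.........###%%%%#####-.............
.........####%%%%#####%%#%%%%%%%%%%
```

Emit:
apply_moves --targets '[0,0,0.4,0,0,0,0.35,0,0,0.9,0,0,0,0.35,0,0,1.4,0,0,0,0.35,0,0,1.75,0,0,0,0.35,0,0,1.8,0,0,0,0.35,0,0,1.8,0,0,0,0,0,0,1.8,0,0,0,0,0,0,1.8,0,0,0,0]' --newtons 40

```text
time: 58.1
ee_pos: [0.6925, 0.1241, 0.2569]
ee_rot: [179.8, -0.1, 44.9]
contact_force: [2.5, -2.5, -2.5]
grip_width: 0.0131
```

Gripped at 13 mm. Turn clockwise (yaw decreasing means +az) by about 69°.

Emit:
apply_moves --targets '[0,0,0,0,0,0.8,0,0,0,0,0,0,1.7,0,0,0,0,0,0,2.6,0,0,0,0,0,0,3.5,0,0,0,0,0,0,4.4,0,0,0,0,0,0,5.3,0,0,0,0,0,0,6.2,0,0,0,0,0,0,6.9,0]'

```text
time: 59.1
ee_pos: [0.6924, 0.1245, 0.257]
ee_rot: [-180.0, -0.2, -24.4]
contact_force: [1.7, -0.4, -3.0]
grip_width: 0.0132
```

```bash
python3 to.py
```

```text
59.1 [0.6924 0.1245 0.257 ] [-180.    -0.2  -24.4] 0.0132 [ 1.7 -0.4 -3. ] [  5.  27.  68.  -0.  85. 119.]
```

Emit:
apply_moves --targets '[0,0,0,0,0,0,0.35,0,0,0,0,0,0,0.35,0,0,0,0,0,0,0.35,0,0,-0.8,0,0,0,0.35,0,0,-2,0,0,0,0.35,0,0,-2.6,0,0,0,0.35,0,0,-2.6,0,0,0,0.35,0,0,-2.6,0,0,0,0.35]'

```text
time: 60.1
ee_pos: [0.6917, 0.1245, 0.3339]
ee_rot: [-180.0, -0.1, -24.3]
contact_force: [-0.1, -1.0, -0.5]
grip_width: 0.0298
```

```bash
python3 to.py .55,.25,.4,45
python3 - <<'E'
from snap import *
s,st=snap('wrist','w13',1.0)
g=cv2.cvtColor(s["img"],cv2.COLOR_RGB2GRAY)
h,n=.035,35
ax=np.linspace(h,-h,n);X,Y=np.meshgrid(.693+ax,.1245+ax,indexing="ij")
P=proj(s,np.c_[X.ravel(),Y.ravel(),np.full(X.size,.263)],st).astype(np.float32).reshape(n,n,2)
im=cv2.remap(g,P[...,0],P[...,1],cv2.INTER_LINEAR,borderValue=0)
for r in im: print("".join("#%+-. "[min(5,int(v)//43)] for v in r))
E
```

```text
60.1 [0.6917 0.1245 0.3339] [-1.80e+02 -1.00e-01 -2.43e+01] 0.0298 [-0.1 -1.  -0.5] [  5.  26.  59.  -0.  95. 119.]
.55,.25,.4,45 [-6.02 -1.86 -2.21  0.01 -0.01 -6.93]
------.%+.....-..........+.....----
-----...%+....................+%..-
----.....%+..................+%....
++-.............%#####+......%.....
+++-..........%#%%#######..........
+++-%#%-.....#%###########-........
+++-###+-...###############+--....+
++--##%--..#################++-.%%+
++----+--.+#########%+######++++...
++--------##########++#######+++..+
++-------+#########%+########++++++
++-------+#########++########++++++
++-------%########%+%########++++++
++-------%########++#########++++++
++-------+########+%#########++++++
++-------+###################++++++
++--------##################%++++++
++--------+#################+------
%++--------################+-------
%%%+-------+###############--------
%%%##-------%############%---------
%%##%------+############%----------
%###+-.----%#########%%+++---------
%##%+-.----#######%++++++---------+
###+++.---+#######+++++++--------++
##%.-..---%######++++++++-------+++
##-.-...---%#####-++++++++------...
#%.......----+##--+++++++-------...
#-.........-------+++++++---%%+....
#.............----+++++##+.-%%-....
+................-+++-+##%%%%%-....
.................-+++.##%%%%%%-....
.................-+++.##%%%%%%-....
.................-+++###%%%%%%-....
.................-+-+###%%%%%%-----
```

The white pointer line leans 22.6° to the right of straight in, which is setting 4. I retreat and make the last checks.

Emit:
apply_moves --targets '[0,0,-1,0,0,0,0.5,0,0,-2,0,0,0,0.5,-1,-0.3,-2.2,0,0,0,0.5,-2.2,-0.7,-2.2,0,0,0,0.5,-3.5,-1.1,-2.2,0,0,0,0.5,-5,-1.5,-2.2,0,0,0,0.5,-6.5,-1.9,-2.2,0,0,0,0.5,-8,-2.2,-2.2,0,0,0,0.5]'

```text
time: 61.15
ee_pos: [0.4985, 0.2844, 0.3977]
ee_rot: [179.9, 0.0, -24.3]
contact_force: [0.5, 1.1, -0.2]
grip_width: 0.0426
```

Emit:
apply_moves --targets '[-0.8,-0.2,0,0,0,0,0.5,-1.6,-0.4,0,0,0,0,0.5,-2,-0.5,0,0,0,0,0.5,-2,-0.5,0,0,0,0,0.5,-2,-0.5,0,0,0,0,0.5,-2,-0.5,0,0,0,0,0.5,-2,-0.5,0,0,0,0,0.5,-2,-0.5,0,0,0,0,0.5]'

```text
time: 62.15
ee_pos: [0.4503, 0.3226, 0.3977]
ee_rot: [179.9, 0.0, -24.4]
contact_force: [1.0, -0.1, -0.5]
grip_width: 0.0428
```

```bash
python3 to.py
python3 - <<'E'
from lids import *
t,_=snap('top','t7')
# jars moved in by 0.17..0.175 with the shelf: far row through the glass top, where seen
d=.172
print(lids(t,[(.607+d,.119),(.607+d,.025),(.604+d,-.07)]).round(4))
g=cv2.cvtColor(t["img"],cv2.COLOR_RGB2GRAY).astype(float)
for nm in ("top0","t7"):
    q=dict(np.load(nm+".npz"));g=cv2.cvtColor(q["img"],cv2.COLOR_RGB2GRAY)
    for y in (-.12,.0,.17):
        xs=np.arange(.58,.672,.004);px=np.float32([proj(q,[x,y,.196])[0] for x in xs])
        print(nm,y,cv2.remap(g,px[None,:,0],px[None,:,1],cv2.INTER_LINEAR)[0])
# bystanders: image change between start and now
a,b=[dict(np.load(n+".npz"))["img"].astype(int) for n in("top0","t7")]
for n,(u,v) in dict(bowl=(207,185),mill=(143,219),oil=(412,181)).items():
    print(n,np.abs(a-b)[v-14:v+14,u-14:u+14].mean().round(2))
E
```

```text
62.15 [0.4503 0.3226 0.3977] [179.9   0.  -24.4] 0.0428 [ 1.  -0.1 -0.5] [ 28.  11.  72.  -0.  97. 143.]
[[nan nan nan nan]
 [nan nan nan nan]
 [nan nan nan nan]]
top0 -0.12 [139 140 134 110  92  96 114 106  64  50 100 137 131  99  84  79  72  70
  63  68 110 138 140 139]
top0 0.0 [110  71  61  58  67  79  81  76  60  43  67 117 140 130 105  96  96  90
  88  76  87 126 139 139]
top0 0.17 [138 139 138 130 106  88  90  92 101  86  52  86 136 137 111  91  82  72
  67  62  58  92 136 139]
t7 -0.12 [143 142 142 142 141 143 137 118  98  94  96  95  90  65  43  60 113 142
 126  78 110 140 142 142]
t7 0.0 [ 96 100 129 139 138 131  98  65  60  68  80  81  76  67  49  47  78 131
 144 113  95 127 141 143]
t7 0.17 [141 140 140 136 135 140 141 142 138 116  96  95  90  83  70  50  51  99
 141 134  87  91 138 141]
bowl 2.47
mill 2.45
oil 2.38
```

Run:
```python
from snap import *
a,b=[cv2.GaussianBlur(dict(np.load(n+".npz"))["img"],(3,3),0).astype(int) for n in("top0","t7")]
q=dict(np.load("t7.npz"))
# yellow-ness (R-B) and brightness change in a rectified patch at lid height: rows x .84..0.66, cols y .2..-.15
xs=np.arange(.85,.60,-.006);ys=np.arange(.20,-.16,-.006)
X,Y=np.meshgrid(xs,ys,indexing="ij");P=proj(q,np.c_[X.ravel(),Y.ravel(),np.full(X.size,.184)]).astype(np.float32).reshape(*X.shape,2)
d=cv2.remap(np.float32(np.abs(b-a).sum(2)),P[...,0],P[...,1],cv2.INTER_LINEAR)
for x,r in zip(xs,d): print(f"{x:.3f}","".join(" .-+%#"[min(5,int(v)//12)] for v in r))
```

```text
0.850                                                             
0.844                                                             
0.838                                                             
0.832                                                             
0.826                                                             
0.820                                                             
0.814                                                             
0.808                                                             
0.802                                                             
0.796             ....             ..               .             
0.790       ...    ..     ....  .....             ....            
0.784       ...     .   . ....    .      ..... .    .   ...       
0.778          . ...... -      . ...... . ... .. . ..    ...      
0.772          ........ -.    .- ........     -.........          
0.766          -...... .+     .- ..... ..     +-.........         
0.760          --. ... -+     .+. ... .+.     ++.......-          
0.754           ++. ..-%+   
[... 1010 characters left out ...]
                                 
0.658 ########-      .-#######################%%+-...--++++%%###%.
0.652 +########....--.%##########################################-
0.646 ##++-################%%%+----------+++%%%%################%.
0.640 -#####################################################-+###.
0.634 ..########################################################..
0.628 ##%#####################################################% .+
0.622 ###############%.-%+..-------+++++++++++%%##%++%%%%+++++###-
0.616 +#############++-+%%%%%%%++%%+%%%%%##%###+.%###############.
0.610 ..%###########-+%...-  .... .... ..  .....++-#########%###. 
0.604   %##############%.#########%##########% +##############-
```

The three round jars show through the glass in line at x≈0.775, where they should be. The shelf is against its stop, the dial is on 4 and the bystanders have not moved. I hand in.

```bash
python3 -c "
from bench import job
print(job.finish_job())"
```

```text
the job is handed in; nothing more can be done
None
```

The job is handed in at about 62 s. All six jars (three round, three square) are on the shelf, the shelf is shut and the dial is on setting 4. No verdict was reported.

**Shelf out:** it started about 20 mm ajar. I pulled it to its stop.

**Jars:** round jars are in the far row, 94–95 mm between centres; square jars are in the near row, 88–91 mm between centres. With the shelf out, all were within about 8 mm of the row's middle line. The right-hand round jar was found leaning, with its foot on the divider. I gripped it again and reset it, and the next picture showed it upright.

**Shelf shut:** I pushed it by the handle until it met about 16 N. The bar's total travel, about 0.17–0.176 m, matches fully shut.

**Dial:** I turned it from setting 1. After letting go, the pointer read about 22.6° past straight in, where setting 4 is at 22.9°.

**Last checks:** the three round jars show in line through the glass, and the bystanders show no change from the start.

**Not confirmed:**
- **Lids:** lid detection by colour found nothing through the glass, so that check rests on differences between pictures.
- **Square jars:** they are hidden under the canopy. Their final state is inferred from the smooth, low-force push.
- **Position readings:** camera and gripper disagreed by 2–6 mm along x, within the tolerances.

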